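# Clamp the hardwood block in the crank vice

### The arm

A 6-joint arm with a two-finger parallel gripper is mounted at the origin on a cart in front of the work surface, level with it; the furniture and walls round the work are solid. World frame = base frame: x ahead of the robot, y to its left, z up, the work surface at z = 0. Lengths are in m, angles in rad, forces in N, time in s.
With the tool pointing down it reaches from about 0.325 to 0.775 m from the base axis. Payload 5.5 kg.
Tool frame: the origin (TCP) lies at the very end of the fingers, on their centre line; the grasp point (between the pads) lies 19 mm behind it; z points along the fingers, y is the direction in which the jaws open and shut (so a half turn about z gives the same grasp; the last joint's range is limited). The gripper opens to 88 mm and grips with 3 to 60 N. Pads are 20 mm wide; open, the fingers measure 115 mm over their backs; the gripper's body (75 mm by 178 mm) begins 61 mm behind the grasp point.
Start: joints at [-1.361, 0.091, 1.231, -0, 1.82, -0.057], TCP at [0.158, -0.579, 0.223] pointing down, gripper open.
Joint ranges: [-2.87, 2.87], [-0.86, 2.18], [0.17, 2.46], [-1.51, 4.65], [0.06, 2.69], [-2.65, 2.65]. Speed limits (rad/s): [2.57, 2.57, 3.01, 3.14, 3.14, 3.14].

### API

Orientations are given as a rotation vector (axis times angle).
In Python, from rig import monitor, viewer, robot gives the robot as it stands.
- The arm moves only by the tool step_arm, never from a script. Its argument "series" is a list of rows, each an object with "translation": the shift along the tool's x, y, z as a fraction of full scale, a list of three; "roll": the turn about the tool's z as a fraction of full scale. In form: [{"translation": [x, y, z], "roll": roll}, ...]. A call has 1 to 12 rows; each row shifts and turns the pose as measured when the row begins, along the tool's axes as they then stand; what a row does not reach is not made up. Full scale, the value 1, is 0.2 m for a shift and 2 pi rad for a turn. A row lasts 1/10 s, in which the tool goes at most 50 mm and 8.59 degrees, less where a joint would pass 70% of its speed; a pose out of reach is approached as far as the arm can. A call with a number of a shift or a turn outside -1 to 1 is refused whole. A call with a gripper value outside its range is refused whole. "hand" is the closure, from -1 (fully open) to 1 (shut), set as the call begins (left out, the last holds). The fingers move at their own pace and stop on an object; "newtons" is the grip in N (left out, the last holds). Time passes only in rows, so rows that do not move let the fingers close. It gives the time, the measured TCP pose, the force and the opening at its end, in the units of the state.
- monitor.read_state(): the state, without advancing time (a new reading comes with each control period).
- viewer.get_image(name): name is "side" or "top"; returns a dict with "frame" (480x640x3 uint8, red, green, blue), "z_map" (480x640 float32, m along the optical axis (not along the pixel's ray), 0 where there is no reading), "K" (3x3 intrinsics, pixels), "pose" (4x4, takes a point from camera to world coordinates). Camera axes: x right, y down, z forward; pixel columns grow to the right and rows downward; lengths in m; the calibration is good to about 2 mm. A picture is of the moment at which its call begins.
- robot.job_done(): hands the job in, once; it reports no verdict.
Trained networks look in a picture, given as the dict that the camera call returned (one of the last four; its "shot" number tells which), for a name from the list of things; names that differ only in an ending like _2 or _b are one class to them, and where a whole thing is asked for, a point or a joint stands for the part that bears it (a point fixed in the world has none). Each returns a list of dicts, best first, with "conf" (0 to 1); they miss things now and then, are a little off and sometimes report something else, mostly with a low value. They report only what shows in the picture. A call takes as long as a camera call.
- viewer.recognise(target, picture): "position" ([column, row] in pixels, amid what is visible of it).
- viewer.masks_of(target, picture): "region" (480x640 bool, what is visible of it) and "position" ([column, row] in pixels, amid what is visible of it).
- viewer.mark_of(target, picture): "position" ([column, row] in pixels: a listed point, or the origin of a listed thing).
The state is a dict: "clock": time; "q": joint angles; "joint_vel": joint speeds; "effort": joint torques, N m; "eef_pos": TCP position; "tcp_rot": TCP orientation; "contact_force": force on the tool from outside, world axes, zero at the start; "wrist_torque": the same for the moment, N m; "opening": finger opening in m.
Only numpy, scipy, OpenCV 4.12 (cv2) and the standard library are available. Lean on these libraries where they do the work, as an engineer would, in place of code of your own. Each camera call takes 0.05 s, during which the arm holds its last target.

### The job

Lay the dark hardwood block flat and square on the middle of the little bench vice's bed, lengthwise between the jaws, then wind the crank clockwise (seen from above) until the block is clamped with the sprung jaw plate pushed about half-way back into its gap. Do not wind it solid, leave the block clamped with the crank let go, and leave the other things on the bench where they are.

Things in the scene. Friction and masses are not known exactly. Their poses are not given: they have to be found in the camera images.
- bench_block: dark hardwood block, 45 x 75 x 26 mm (its x, y, z), loose, 0.16 kg more or less, lying flat on the bench; origin at the centre of its underside, z up; its long axis is its y
- block_centre (a point): centre of the hardwood block, half-way up (13 mm above its underside), axes as the block's: x across the 45 mm width, y along the 75 mm length, z up
- vice_seat (a point): point on top of the steel bed bar (24 mm above the bench) of the grey vice, which is fixed to the bench; x runs along the clamping direction from the fixed jaw to the moving jaw and crank, z up. The bar is 34 mm wide, so the block overhangs it; beside it is only the sole plate (92 mm wide, top 14 mm below this point). Fixed jaw: face at x = -39 mm, top 26 mm above this point
- jaw_face (a point): middle of the face of the moving jaw plate (60 mm wide, from the bed to 30 mm above it); axes as vice_seat's; its x seen from vice_seat plus 39 mm is the opening between the jaws. Behind the plate is a 10 mm gap with springs, then the carriage
- jaw_plate (a joint): how far the jaw plate has been pushed back on its springs into the gap towards the carriage, m: 0 free, 0.010 gap quite closed (solid). It resists with 6 N per mm
- crank (a joint): angle of the crank, rad, growing as it is wound clockwise seen from above; 2 pi moves the carriage with the jaw plate 24 mm towards the fixed jaw. It moves stiffly (about 0.25 N m, 6 N at the grip, rising to some 9 N with the springs half pushed in) and stays where it is left, also under load
- crank_axis (a point): point on the crank's upright axis of turning, at the height of the grip's middle (83.5 mm above the bench), 150 mm from vice_seat along its +x. Its own x points from the axis to the grip, z up; it turns with the crank. The crank's arm, hub and counterweight all lie at least 16 mm lower than this point
- crank_grip (a point): middle of the crank's black upright grip, 42 mm from the axis: a flat blade 12 mm thick (along its y, the direction of travel), 24 mm long (along its x, away from the axis) and 40 mm high (z), standing free from 63.5 to 103.5 mm above the bench. It is fixed to the arm and turns with it, so its flats turn once per turn of the crank
- loupe_mid (a point): black loupe, 38 mm wide and 32 mm high, standing loose on the bench; point half-way up. Leave it alone
- pot_mid (a point): round pot with a white lid, 45 mm wide and 25 mm high, loose; point half-way up. Leave it alone
- pliers_half_mid (a point): bare steel pliers, 80 x 47 x 12 mm, loose; point half-way up. Leave them alone
- dish_mid (a point): round parts dish, 61 mm wide and 10 mm high, loose; point half-way up. Leave it alone

How it is judged:
By the outcome, as a careful person would: the job done as asked, in the order asked, and still so for the second after the job is handed in, with the robot touching nothing.
It also fails if it takes over 72 s, if anything falls off the work surface, if the arm or the gripper's body presses on something with over 40 N, if the wrist force passes 120 N, or if a joint passes its speed limit or range.

## Working session

There is one attempt and no reset: what is moved stays moved. The work goes in short steps, Python scripts to look and compute and a tool call to move; the robot and the scene stay as the last step left them, time stands still between calls to the robot, and variables do not carry over. Pictures are saved under pics/ and viewed, and the job is handed in when it is done.

Besides the shell and the picture viewer there is one more tool, called as name(argument=value, ...) on one line, values as JSON. step_arm: Moves the arm, as the interface text tells. Shift numbers are shares of 0.2 m and turn numbers shares of 2 pi rad, none past 1 either way. Its arguments: {"type":"object","properties":{"series":{"type":"array","items":{"type":"object","properties":{"translation":{"type":"array","items":{"type":"number","minimum":-1,"maximum":1}},"roll":{"type":"number","minimum":-1,"maximum":1}}}},"hand":{"type":"number"},"newtons":{"type":"number"}},"required":["series"]}

```bash
ls; mkdir -p pics
cat > h.py <<'E'
from rig import monitor, viewer, robot
import numpy as np, cv2
from scipy.spatial.transform import Rotation as R
def snap(name,fn):
    p=viewer.get_image(name); cv2.imwrite('pics/'+fn,p['frame'][:,:,::-1]); return p
def ray(p,uv):
    K=p['K'];T=p['pose'];d=np.linalg.inv(K)@[uv[0],uv[1],1.];return T[:3,3],T[:3,:3]@d
def atz(p,uv,z):
    o,d=ray(p,uv);return o+d*(z-o[2])/d[2]
def proj(p,X):
    T=p['pose'];c=T[:3,:3].T@(np.asarray(X)-T[:3,3]);c=p['K']@c;return c[:2]/c[2]
def cloud(p,m=None):
    z=p['z_map'];v,u=np.nonzero((z>0)&(m if m is not None else True));zz=z[v,u]
    c=np.linalg.inv(p['K'])@np.array([u*zz,v*zz,zz]);return (p['pose'][:3,:3]@c).T+p['pose'][:3,3]
E
python3 - <<'E'
from h import *
np.set_printoptions(precision=4,suppress=True)
print(monitor.read_state())
for n in ['side','top']:
    p=snap(n,n+'1.png');print(n,p['pose'],p['K'])
    for t in ['bench_block','block_centre','vice_seat','jaw_face','crank_axis','crank_grip','loupe_mid','pot_mid','pliers_half_mid','dish_mid']:
        r=viewer.mark_of(t,p)
        print(t,[(np.round(a['position'],1),round(a['conf'],2)) for a in r[:3]])
E
```

```text
pics
{'clock': 0.0, 'q': array([-1.3607,  0.0919,  1.2319, -0.    ,  1.8198, -0.0567]), 'joint_vel': array([-0.0018, -0.0014,  0.0004, -0.0019, -0.0009, -0.0002]), 'effort': array([ -0.002 , -44.6457, -40.6442,   0.0696,   0.0296,  -0.0001]), 'eef_pos': array([ 0.1581, -0.5785,  0.2215]), 'tcp_rot': array([-3.1117, -0.4176,  0.0003]), 'contact_force': array([ 0.9075,  1.32  , -0.2572]), 'wrist_torque': array([ 0.0208, -0.0274, -0.0058]), 'opening': 0.08782959155468983}
side [[ 0.9137 -0.1562  0.3753  0.2239]
 [-0.4059 -0.4012  0.8211 -0.5665]
 [ 0.0223 -0.9026 -0.43    0.5065]
 [ 0.      0.      0.      1.    ]] [[617.7193   0.     318.0163]
 [  0.     617.7193 225.7895]
 [  0.       0.       1.    ]]
bench_block [(array([252. , 241.7]), 0.8), (array([249.9, 236.9]), 0.17)]
block_centre [(array([248.7, 236.9]), 0.65)]
vice_seat [(array([290.9, 316. ]), 0.92)]
jaw_face [(array([307.6, 238. ]), 0.66), (array([274. , 287.3]), 0.64)]
crank_axis [(array([258.7, 234.1]), 0.75), (array([249. , 234.1]), 0.7)]
crank_grip [(array([254.3, 244.6]), 0.89)]
loupe_mid [(array([306.3, 236.4]), 0.57)
[... 157 characters left out ...]
365  0.4661]
 [-0.9996 -0.0227 -0.0169  0.2434]
 [ 0.0198 -0.1361 -0.9905  0.9845]
 [ 0.      0.      0.      1.    ]] [[620.1722   0.     311.99  ]
 [  0.     620.1722 241.7919]
 [  0.       0.       1.    ]]
bench_block [(array([215.1, 289. ]), 0.79)]
block_centre [(array([213. , 286.3]), 0.72)]
vice_seat [(array([393.5, 310. ]), 0.92), (array([216.2, 287. ]), 0.21)]
jaw_face [(array([353.1, 306.1]), 0.75)]
crank_axis [(array([296.3, 308.7]), 0.66)]
crank_grip [(array([321.9, 320.6]), 0.74)]
loupe_mid [(array([243.3, 233.6]), 0.75)]
pot_mid [(array([212.7, 205.3]), 0.94)]
pliers_half_mid [(array([390.5, 172. ]), 0.66)]
dish_mid [(array([276.4, 176.1]), 0.67), (array([212.7, 286.6]), 0.27)]
```

View pics/side1.png

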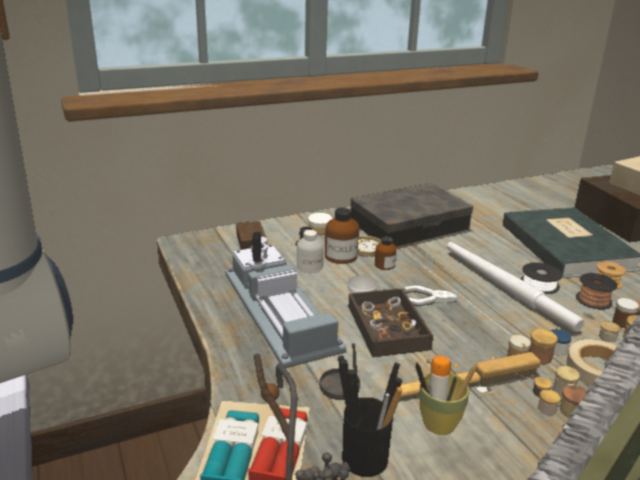

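View pics/top1.png

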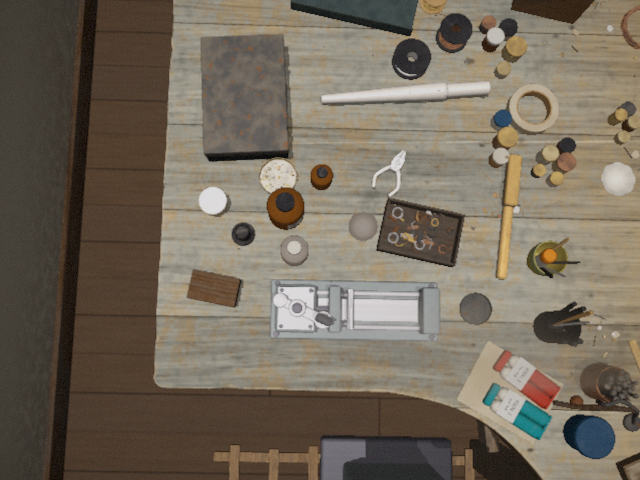

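Run:
```python
from h import *
np.set_printoptions(precision=4,suppress=True)
p=snap('top','top2.png');s=snap('side','side2.png')
Z={'block_centre':.013,'vice_seat':.024,'jaw_face':.039,'crank_axis':.0835,'crank_grip':.0835,'loupe_mid':.016,'pot_mid':.0125}
for t,z in Z.items():
    for q in (p,s):
        r=viewer.mark_of(t,q)
        print(t,[(np.round(atz(q,a['position'],z),4),round(a['conf'],2)) for a in r[:2]])
m=viewer.masks_of('bench_block',p)[0];print(m['conf'],m['region'].sum())
c=cloud(p,m['region']);print(np.median(c,0),np.percentile(c[:,2],[5,50,95]))
def rect(pts2):
    r=cv2.minAreaRect(pts2.astype(np.float32)); return r
top=c[abs(c[:,2]-.026)<.006]
print('blk',len(top),top.mean(0),rect(top[:,:2]))
# vice top surfaces
A=cloud(p); 
z=p['z_map'];H=np.full(z.shape,np.nan)
v,u=np.nonzero(z>0);H[v,u]=A[:,2]
np.save('H.npy',H)
X=np.full(z.shape+(3,),np.nan);X[v,u]=A;np.save('X.npy',X)
print('heights row 310', [(k,round(H[310,k],3)) for k in range(260,450,4)])
print('row 300', [(k,round(H[296,k],3)) for k in range(260,450,4)])
big=cv2.resize(p['frame'][180:360,170:460],None,fx=2.75,fy=2.75,interpolation=cv2.INTER_CUBIC)
cv2.imwrite('pics/top2z.png',big[:,:,::-1])
big=cv2.resize(s['frame'][200:370,210:410],None,fx=3.5,fy=3.5,interpolation=cv2.INTER_CUBIC)
cv2.imwrite('pics/side2z.png',big[:,:,::-1])
# bottles heights
for n,(a,b) in {'white':(294,249),'brown':(286,206),'small':(321,176),'loupe':(243,233),'tray':(420,231),'bigbox':(245,95),'dish':(363,226)}.items(): print(n,X[b,a])
```

```text
block_centre [(array([0.5235, 0.3794, 0.013 ]), 0.66), (array([0.6136, 0.3344, 0.013 ]), 0.25)]
block_centre [(array([0.5234, 0.381 , 0.013 ]), 0.57)]
vice_seat [(array([0.4927, 0.0917, 0.024 ]), 0.89)]
vice_seat [(array([0.4971, 0.0995, 0.024 ]), 0.74), (array([0.6932, 0.2446, 0.024 ]), 0.33)]
jaw_face [(array([0.496 , 0.1663, 0.039 ]), 0.61)]
jaw_face [(array([0.4941, 0.1591, 0.039 ]), 0.62)]
crank_axis [(array([0.4957, 0.2454, 0.0835]), 0.97)]
crank_axis [(array([0.497 , 0.2478, 0.0835]), 0.72), (array([0.483 , 0.2484, 0.0835]), 0.3)]
crank_grip [(array([0.4775, 0.2118, 0.0835]), 0.96), (array([0.4943, 0.2466, 0.0835]), 0.7)]
crank_grip [(array([0.4727, 0.2162, 0.0835]), 0.73)]
loupe_mid [(array([0.6122, 0.3358, 0.016 ]), 0.94), (array([0.5283, 0.3782, 0.016 ]), 0.19)]
loupe_mid [(array([0.6129, 0.3344, 0.016 ]), 0.67)]
pot_mid [(array([0.6595, 0.3882, 0.0125]), 0.83), (array([0.5222, 0.3783, 0.0125]), 0.67)]
pot_mid [(array([0.6611, 0.3832, 0.0125]), 0.55)]
0.66 1475
[0.5235 0.3777 0.027 ] [0.0227 0.027  0.0296]
blk 1412 [0.5234 0.3782 0.027 ] ((0.5236602425575256, 0.378868073225
[... 2087 characters left out ...]
009)), (376, np.float64(0.012)), (380, np.float64(0.01)), (384, np.float64(0.012)), (388, np.float64(0.009)), (392, np.float64(0.016)), (396, np.float64(0.011)), (400, np.float64(0.012)), (404, np.float64(0.018)), (408, np.float64(0.02)), (412, np.float64(0.018)), (416, np.float64(0.018)), (420, np.float64(0.034)), (424, np.float64(0.052)), (428, np.float64(0.049)), (432, np.float64(0.053)), (436, np.float64(0.051)), (440, np.float64(0.003)), (444, np.float64(0.001)), (448, np.float64(0.006))]
white [0.5809 0.2543 0.0687]
brown [0.6416 0.2674 0.0892]
small [0.6966 0.2158 0.0546]
loupe [0.6096 0.335  0.0255]
tray [0.623  0.0533 0.0023]
bigbox [0.8244 0.3371 0.0514]
dish [0.6282 0.1457 0.007 ]
```

View pics/top2z.png

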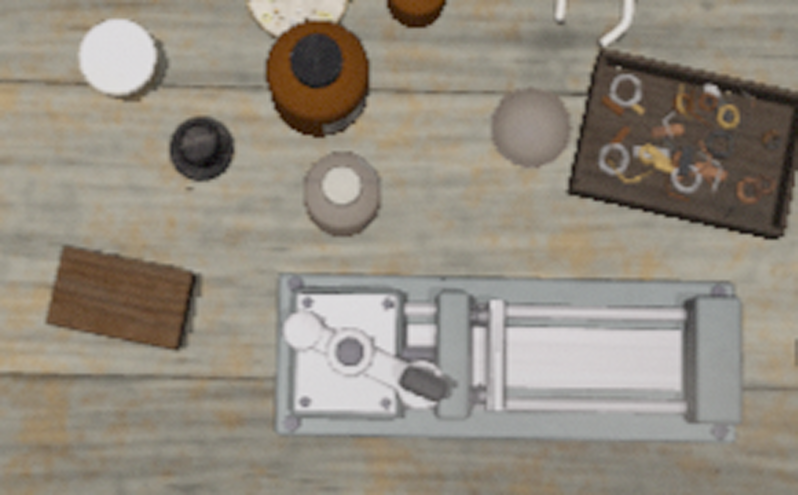

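View pics/side2z.png

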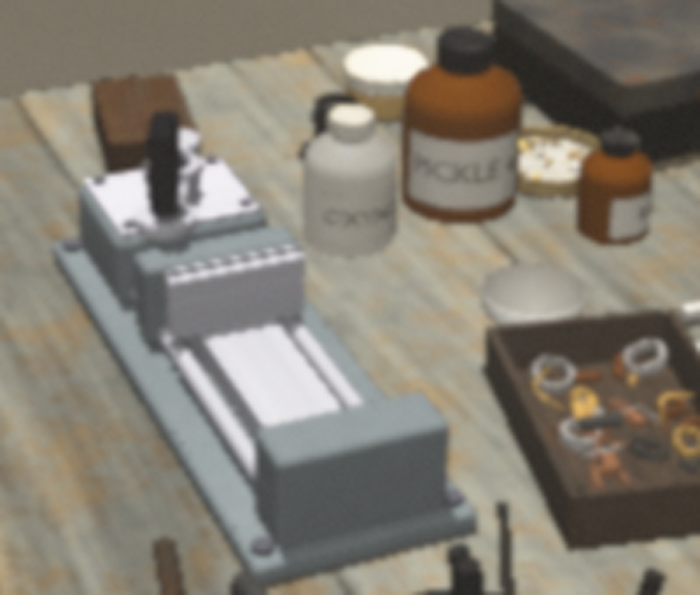

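Run:
```python
from h import *
np.set_printoptions(precision=4,suppress=True)
X=np.load('X.npy');H=X[...,2]
# fixed jaw top & sole outline
reg=np.zeros(H.shape,bool);reg[270:350,264:446]=1
jaw=reg&(abs(H-.05)<.006);jaw[:,:415]=0
P=X[jaw][:,:2];print('fixedjaw',cv2.minAreaRect(P.astype(np.float32)),P.mean(0))
sole=reg&(H>.006);P=X[sole]
print('all',cv2.minAreaRect(P[:,:2].astype(np.float32)))
for r in range(286,336,3): print(r,np.round(np.nanmedian(X[r,365:400,0]),4),np.round(np.nanmedian(H[r,365:400]),4))
# max heights along path
A=X.reshape(-1,3);A=A[~np.isnan(A[:,0])]
a=np.array([.158,-.579]);b=np.array([.5235,.379]);d=b-a;L=np.linalg.norm(d);d/=L
s=(A[:,:2]-a)@d;n=abs((A[:,:2]-a)@[-d[1],d[0]])
for k in np.arange(0,L,.1):
    m=(s>k)&(s<k+.1)&(n<.13);print(round(k,1),m.sum(),np.max(A[m,2],initial=-1))
S=viewer.get_image('side');B=cloud(S);s=(B[:,:2]-a)@d;n=abs((B[:,:2]-a)@[-d[1],d[0]])
for k in np.arange(0.4,L,.1):
    m=(s>k)&(s<k+.1)&(n<.13)&(B[:,2]<.3);print(round(k,1),m.sum(),np.max(B[m,2],initial=-1))
for n,(cx,cy) in {'white':(.581,.254),'brown':(.6416,.267)}.items():
    m=np.hypot(A[:,0]-cx,A[:,1]-cy)<.03;print(n,A[m,2].max(), np.ptp(A[m&(A[:,2]>.04)],axis=0)); m=np.hypot(B[:,0]-cx,B[:,1]-cy)<.03;print(B[m,2].max())
```

```text
fixedjaw ((0.4957561492919922, 0.047194648534059525), (0.06919734925031662, 0.02680443599820137), 1.210773229598999) [0.4952 0.048 ]
all ((0.4990544021129608, 0.15473753213882446), (0.11474572122097015, 0.27451130747795105), 1.6693872213363647)
286 0.5326 0.0102
289 0.528 0.0104
292 0.5226 0.0215
295 0.518 0.0199
298 0.5137 0.0109
301 0.5085 0.0248
304 0.5039 0.0252
307 0.4993 0.0248
310 0.4947 0.0252
313 0.49 0.0252
316 0.4855 0.0249
319 0.4808 0.0245
322 0.4764 0.011
325 0.4717 0.0211
328 0.4671 0.0206
331 0.4625 0.0115
334 0.4579 0.0107
0.0 0 -1.0
0.1 9 -0.8576423628611335
0.2 609 -0.375562499288714
0.3 5049 0.10865842375648471
0.4 10729 0.17053343906095908
0.5 8452 0.13903462540006117
0.6 6697 0.056133546427100445
0.7 7983 0.05599334304853254
0.8 9336 0.1087918279357627
0.9 10502 0.07225827006742835
1.0 10017 0.03536583064359544
0.4 4422 0.16656747326262927
0.5 8785 0.1376527779031908
0.6 7236 0.05195760155553231
0.7 5433 0.05225164513104619
0.8 6432 0.10541237889952815
0.9 3693 0.06947929908909783
1.0 2908 0.033775692234157106
white 0.07225827006742835 [0.0435 0.0416 0.0316]
0.06947929908909783
brown 0.09533422798196878 [0.0507 0.0546 0.055 ]
0.09189657633428305
```

Run:
```python
from h import *
np.set_printoptions(precision=4,suppress=True)
p=viewer.get_image('top');g=cv2.cvtColor(p['frame'],cv2.COLOR_RGB2GRAY).astype(float)
# sub-pixel edges of bar along columns 362..412 : steepest gradient near rows
def edge(cols,r0,r1,sign,z):
    out=[]
    for c in cols:
        col=cv2.GaussianBlur(g[:,c-1:c+2].mean(1)[:,None],(1,5),0)[:,0]
        d=np.gradient(col)[r0:r1]*sign; k=int(np.argmax(d))
        if 0<k<len(d)-1:
            o=(d[k-1]-d[k+1])/(2*(d[k-1]-2*d[k]+d[k+1])) if (d[k-1]-2*d[k]+d[k+1]) else 0
            out.append(atz(p,(c,r0+k+o),z)[:2])
    out=np.array(out);f=np.polyfit(out[:,1],out[:,0],1);res=out[:,0]-np.polyval(f,out[:,1]);k=abs(res)<.0015
    f=np.polyfit(out[k,1],out[k,0],1);return f,k.sum(),np.polyval(f,.0955)
print('bar up',edge(range(362,414),295,304,1,.024)); print('bar lo',edge(range(362,414),314,326,-1,.024))
print('sole up',edge(range(280,432),276,288,1,.010),edge(range(280,432),276,288,-1,.010))
print('sole lo',edge(range(280,432),332,346,-1,.010),edge(range(280,432),332,346,1,.010))
for r in range(276,290): print(r,g[r,300],g[r,420])
# fixed jaw front edge along y: rows -> columns
def edgec(rows,c0,c1,sign,z):
    out=[]
    for r in rows:
        l=cv2.GaussianBlur(g[r-1:r+2].mean(0)[None],(5,1),0)[0];d=np.gradient(l)[c0:c1]*sign;k=int(np.argmax(d))
        if 0<k<len(d)-1:
            o=(d[k-1]-d[k+1])/(2*(d[k-1]-2*d[k]+d[k+1]));out.append(atz(p,(c0+k+o,r),z)[:2])
    out=np.array(out);f=np.polyfit(out[:,0],out[:,1],1);return f,len(out),np.polyval(f,.495)
print('fj',edgec(range(300,320),414,424,-1,.05)); print('fj back',edgec(range(292,326),434,446,1,.05))
print('plate',edgec(range(292,326),348,360,-1,.054),edgec(range(292,326),342,350,1,.054))
# block
m=viewer.masks_of('bench_block',p)[0]['region'];c=cloud(p,m);c=c[c[:,2]>.022];print(cv2.minAreaRect(c[:,:2].astype(np.float32)))
cn=cv2.findContours(m.astype(np.uint8),0,2)[0];cn=max(cn,key=len);rr=cv2.minAreaRect(cn);print(rr,atz(p,rr[0],.026))
```

```text
bar up (array([0.0044, 0.5107]), np.int64(52), np.float64(0.5110864357392837))
bar lo (array([-0.017 ,  0.4802]), np.int64(52), np.float64(0.4785287639820621))
sole up (array([-0.0043,  0.5382]), np.int64(86), np.float64(0.5377604655008246)) (array([-0.0518,  0.5473]), np.int64(80), np.float64(0.5423218184276802))Traceback (most recent call last):
  File "<stdin>", line 17, in <module>
  File "<stdin>", line 14, in edge
    raise TypeError("expected non-empty vector for x")
TypeError: expected non-empty vector for x
```

Run:
```python
from h import *
np.set_printoptions(precision=4,suppress=True)
p=viewer.get_image('top');g=cv2.cvtColor(p['frame'],cv2.COLOR_RGB2GRAY).astype(float)
def edgec(rows,c0,c1,sign,z):
    out=[]
    for r in rows:
        l=cv2.GaussianBlur(g[r-1:r+2].mean(0)[None],(5,1),0)[0];d=np.gradient(l)[c0:c1]*sign;k=int(np.argmax(d))
        if 0<k<len(d)-1:
            o=(d[k-1]-d[k+1])/(2*(d[k-1]-2*d[k]+d[k+1]));out.append(atz(p,(c0+k+o,r),z)[:2])
    if len(out)<3: return len(out)
    out=np.array(out);f=np.polyfit(out[:,0],out[:,1],1);return f,len(out),np.polyval(f,.495)
for r in (305,312): print(g[r,410:448].astype(int)); print(g[r,325:362].astype(int))
print('fj',edgec(range(300,320),412,426,-1,.05)); print('fj back',edgec(range(292,326),434,446,1,.05))
print('plate',edgec(range(296,324),346,362,-1,.054),edgec(range(296,324),340,350,1,.054))
m=viewer.masks_of('bench_block',p)[0]['region']
cn=cv2.findContours(m.astype(np.uint8),0,2)[0];cn=max(cn,key=len);rr=cv2.minAreaRect(cn);print(rr,atz(p,rr[0],.026))
H=np.load('X.npy');print(H[305,412:426,1:],H[305,344:360,1:])
```

```text
[204 205 205 206 204 203 206 181 120  90  98  95  95 125 145 158 158 158
 158 157 156 156 155 153 153 154 154 152 144 137 146 157 158 157 161 160
 160 160]
[181 171 158 127 121 154 164 163 163 163 161 163 159 161 148 123 131 185
 208 200 190 161 130 165 194 196 198 186 142 184 208 207 207 206 207 208
 207]
[202 204 203 203 205 203 204 181 127 100  99 102 101 125 150 157 158 157
 155 156 154 153 155 152 154 152 150 151 146 131 144 158 157 158 157 154
 152 152]
[195 185 161 117 127 155 164 163 163 162 160 163 160 159 150 137 138 187
 211 202 195 164 143 171 189 205 212 182 143 186 209 208 209 209 209 209
 209]
fj (array([-0.0059,  0.0696]), 20, np.float64(0.06670280535486373))
fj back (array([0.0062, 0.0289]), 31, np.float64(0.03197562239441688))
plate (array([-0.0018,  0.1666]), 12, np.float64(0.1656881660281378)) (array([-0.0255,  0.1911]), 26, np.float64(0.1785191917291647))
((213.41334533691406, 287.6985778808594), (49.87847900390625, 28.720489501953125), 12.264774322509766) [0.5234 0.3774 0.026 ]
[[0.0708 0.0264]
 [0.0692 0.0263]
 [0.0677 0.0265]
 [0.0666 0.0291]
 [0.0647 0.0273]
 [0.0626 0.0242]
 [0.0602 0.0199]
 [0.0598 0.0255]
 [0.0599 0.0344]
 [0.0599 0.042 ]
 [0.0595 0.0479]
 [0.0588 0.0518]
 [0.0568 0.0495]
 [0.0558 0.0523]] [[0.1757 0.0249]
 [0.174  0.0233]
 [0.1735 0.0365]
 [0.1732 0.053 ]
 [0.1717 0.0536]
 [0.1706 0.0577]
 [0.1688 0.0545]
 [0.1672 0.0534]
 [0.1657 0.0535]
 [0.162  0.0275]
 [0.1602 0.0244]
 [0.1587 0.0251]
 [0.1572 0.0251]
 [0.1557 0.0253]
 [0.1539 0.0232]
 [0.1526 0.0259]]
```

```bash
cat >> h.py <<'E'
def wrap(a): return (a+np.pi)%(2*np.pi)-np.pi
def tcp():
    s=monitor.read_state();M=R.from_rotvec(s['tcp_rot']).as_matrix();return s,np.array(s['eef_pos']),M
def plan(wps,step=.045,rstep=.13,spread=True):
    """wps: list of (x,y,z,yaw_x_deg). prints rows in tool axes, assuming tool straight down"""
    s,P,M=tcp();yaw=np.arctan2(M[1,0],M[0,0]);rows=[]
    for x,y,z,yd in wps:
        g=np.array([x,y,z]);dy=wrap(np.radians(yd)-yaw);n=max(int(np.ceil(np.linalg.norm(g-P)/step)),int(np.ceil(abs(dy)/rstep)),1)
        d=(g-P)/n
        for i in range(n):
            c,sn=np.cos(yaw),np.sin(yaw)
            # tool x=(c,s,0), y=(s,-c,0), z=-z
            t=np.array([c*d[0]+sn*d[1],sn*d[0]-c*d[1],-d[2]])
            rows.append((list(np.round(t/.2,3)),round(-dy/n/(2*np.pi),4)));yaw+=dy/n
        P=g
    for i,r in enumerate(rows): print(i,'{"translation":%s,"roll":%s}'%([float(v) for v in r[0]],float(r[1])))
    return rows
def st():
    s,P,M=tcp();print('t',round(s['clock'],2),'P',np.round(P,4),'yaw',round(np.degrees(np.arctan2(M[1,0],M[0,0])),2),'tilt',np.round(M[:,2],4),'q',np.round(s['q'],3),'F',np.round(s['contact_force'],1),'op',round(s['opening'],4))
E
python3 -c "
from h import *
plan([(.158,-.579,.25,15.3),(.5235,.3785,.15,79.5)])"
```

```text
0 {"translation":[-0.001, 0.001, -0.137],"roll":-0.0}
1 {"translation":[0.132, -0.18, 0.022],"roll":-0.0078}
2 {"translation":[0.14, -0.173, 0.022],"roll":-0.0078}
3 {"translation":[0.148, -0.166, 0.022],"roll":-0.0078}
4 {"translation":[0.156, -0.159, 0.022],"roll":-0.0078}
5 {"translation":[0.164, -0.151, 0.022],"roll":-0.0078}
6 {"translation":[0.171, -0.143, 0.022],"roll":-0.0078}
7 {"translation":[0.178, -0.134, 0.022],"roll":-0.0078}
8 {"translation":[0.184, -0.125, 0.022],"roll":-0.0078}
9 {"translation":[0.19, -0.116, 0.022],"roll":-0.0078}
10 {"translation":[0.195, -0.107, 0.022],"roll":-0.0078}
11 {"translation":[0.2, -0.097, 0.022],"roll":-0.0078}
12 {"translation":[0.205, -0.087, 0.022],"roll":-0.0078}
13 {"translation":[0.209, -0.077, 0.022],"roll":-0.0078}
14 {"translation":[0.212, -0.067, 0.022],"roll":-0.0078}
15 {"translation":[0.215, -0.057, 0.022],"roll":-0.0078}
16 {"translation":[0.218, -0.046, 0.022],"roll":-0.0078}
17 {"translation":[0.22, -0.035, 0.022],"roll":-0.0078}
18 {"translation":[0.221, -0.025, 0.022],"roll":-0.0078}
19 {"translation":[0.222, -0.014, 0.022],"roll":-0.0078}
20 {"translation":[0.223, -0.003, 0.022],"roll":-0.0078}
21 {"translation":[0.223, 0.008, 0.022],"roll":-0.0078}
22 {"translation":[0.222, 0.019, 0.022],"roll":-0.0078}
23 {"translation":[0.221, 0.029, 0.022],"roll":-0.0078}
```

step_arm(hand=-1, series=[{"translation": [0, 0, -0.15], "roll": 0}, {"translation": [0.13, -0.18, 0], "roll": -0.008}, {"translation": [0.14, -0.173, 0], "roll": -0.008}, {"translation": [0.148, -0.166, 0], "roll": -0.008}, {"translation": [0.156, -0.159, 0], "roll": -0.008}, {"translation": [0.164, -0.151, 0], "roll": -0.008}, {"translation": [0.171, -0.143, 0], "roll": -0.008}, {"translation": [0.178, -0.134, 0], "roll": -0.008}, {"translation": [0.184, -0.125, 0], "roll": -0.008}, {"translation": [0.19, -0.116, 0], "roll": -0.008}, {"translation": [0.195, -0.107, 0], "roll": -0.008}, {"translation": [0.2, -0.097, 0], "roll": -0.008}])

```text
clock: 3.35
eef_pos: [0.3284, -0.107, 0.2525]
tcp_rot: [-2.874, -1.267, -0.008]
contact_force: [1.4, -0.0, -0.4]
opening: 0.0878
```

```bash
python3 -c "
from h import *
st();plan([(.5235,.3785,.13,79.5)])"
```

```text
t 3.35 P [ 0.3284 -0.107   0.2525] yaw 47.58 tilt [ 0.0044  0.0022 -1.    ] q [-0.418 -0.592  1.75   0.004  1.981  0.324] F [ 1.4 -0.  -0.4] op 0.0878
0 {"translation":[0.204, -0.076, 0.051],"roll":-0.0074}
1 {"translation":[0.208, -0.067, 0.051],"roll":-0.0074}
2 {"translation":[0.21, -0.057, 0.051],"roll":-0.0074}
3 {"translation":[0.213, -0.047, 0.051],"roll":-0.0074}
4 {"translation":[0.215, -0.037, 0.051],"roll":-0.0074}
5 {"translation":[0.216, -0.027, 0.051],"roll":-0.0074}
6 {"translation":[0.217, -0.017, 0.051],"roll":-0.0074}
7 {"translation":[0.218, -0.007, 0.051],"roll":-0.0074}
8 {"translation":[0.218, 0.003, 0.051],"roll":-0.0074}
9 {"translation":[0.218, 0.013, 0.051],"roll":-0.0074}
10 {"translation":[0.217, 0.023, 0.051],"roll":-0.0074}
11 {"translation":[0.215, 0.033, 0.051],"roll":-0.0074}
```

step_arm(series=[{"translation": [0.204, -0.076, 0], "roll": -0.0074}, {"translation": [0.208, -0.067, 0], "roll": -0.0074}, {"translation": [0.21, -0.057, 0], "roll": -0.0074}, {"translation": [0.213, -0.047, 0], "roll": -0.0074}, {"translation": [0.215, -0.037, 0.05], "roll": -0.0074}, {"translation": [0.216, -0.027, 0.05], "roll": -0.0074}, {"translation": [0.217, -0.017, 0.05], "roll": -0.0074}, {"translation": [0.218, -0.007, 0.05], "roll": -0.0074}, {"translation": [0.218, 0.003, 0.07], "roll": -0.0074}, {"translation": [0.218, 0.013, 0.1], "roll": -0.0074}, {"translation": [0.217, 0.023, 0.1], "roll": -0.0074}, {"translation": [0.215, 0.033, 0.1], "roll": -0.0074}])

```text
clock: 4.55
eef_pos: [0.5243, 0.4057, 0.1458]
tcp_rot: [2.377, 2.035, 0.034]
contact_force: [0.1, 0.2, 0.9]
opening: 0.0879
```

```bash
python3 -c "
from h import *
st();plan([(.5235,.3785,.05,79.5),(.5235,.3785,.004,79.5)],step=.04)
p=snap('side','side3.png')
b=cv2.resize(p['frame'][120:400,130:450],None,fx=2.2,fy=2.2);cv2.imwrite('pics/side3z.png',b[:,:,::-1])"
```

```text
t 4.55 P [0.5243 0.4057 0.1458] yaw 81.15 tilt [ 0.0244  0.0049 -0.9997] q [ 0.613  0.238  1.204 -0.01   1.677  0.766] F [0.1 0.2 0.9] op 0.0879
0 {"translation":[-0.045, 0.006, 0.16],"roll":0.0015}
1 {"translation":[-0.045, 0.006, 0.16],"roll":0.0015}
2 {"translation":[-0.045, 0.007, 0.16],"roll":0.0015}
3 {"translation":[0.0, 0.0, 0.115],"roll":-0.0}
4 {"translation":[0.0, 0.0, 0.115],"roll":-0.0}
```

View pics/side3z.png

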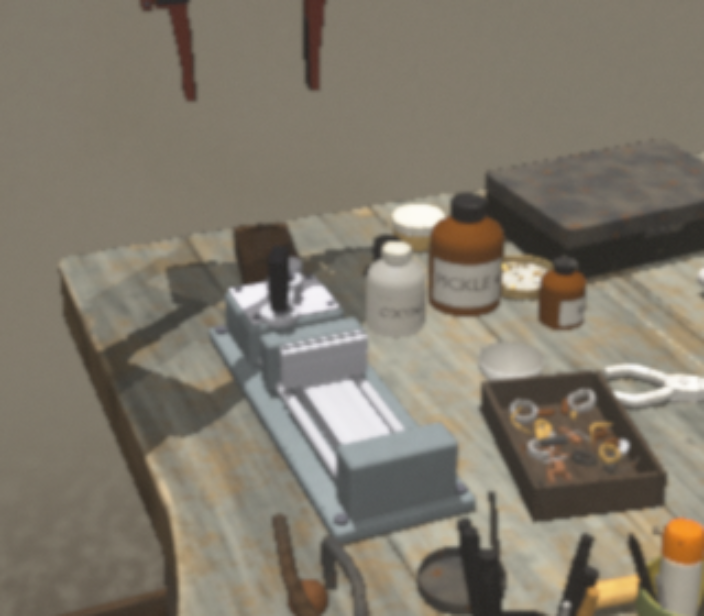

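step_arm(series=[{"translation": [-0.1, 0.01, 0.15], "roll": 0.0015}, {"translation": [0, 0, 0], "roll": 0}, {"translation": [0, 0, 0], "roll": 0}])

```text
clock: 4.9
eef_pos: [0.5211, 0.3924, 0.0994]
tcp_rot: [2.381, 2.039, 0.005]
contact_force: [0.5, -0.6, 0.7]
opening: 0.088
```

```bash
python3 -c "
from h import *
st();plan([(.5235,.3785,.05,79.5),(.5235,.3785,.004,79.5)],step=.04)
"
```

```text
t 4.9 P [0.5211 0.3924 0.0994] yaw 81.16 tilt [ 0.0068 -0.0029 -1.    ] q [ 0.597  0.238  1.286 -0.006  1.614  0.751] F [ 0.5 -0.6  0.7] op 0.088
0 {"translation":[-0.033, 0.011, 0.123],"roll":0.0023}
1 {"translation":[-0.033, 0.012, 0.123],"roll":0.0023}
2 {"translation":[0.0, 0.0, 0.115],"roll":-0.0}
3 {"translation":[0.0, 0.0, 0.115],"roll":-0.0}
```

step_arm(series=[{"translation": [-0.033, 0.011, 0.12], "roll": 0.0023}, {"translation": [-0.033, 0.012, 0.12], "roll": 0.0023}, {"translation": [0, 0, 0], "roll": 0}, {"translation": [0, 0, 0], "roll": 0}])

```text
clock: 5.3
eef_pos: [0.5281, 0.3812, 0.0633]
tcp_rot: [2.411, 2.002, 0.032]
contact_force: [0.6, -0.1, 0.6]
opening: 0.0878
```

```bash
python3 -c "
from h import *
st();plan([(.5235,.3785,.004,79.5)],step=.02)
"
```

```text
t 5.3 P [0.5281 0.3812 0.0633] yaw 79.4 tilt [ 0.0207  0.0072 -0.9998] q [ 0.576  0.234  1.355 -0.005  1.531  0.761] F [ 0.6 -0.1  0.6] op 0.0878
0 {"translation":[-0.006, -0.007, 0.099],"roll":-0.0001}
1 {"translation":[-0.006, -0.007, 0.099],"roll":-0.0001}
2 {"translation":[-0.006, -0.007, 0.099],"roll":-0.0001}
```

step_arm(series=[{"translation": [0, 0, 0.05], "roll": 0}, {"translation": [0, 0, 0], "roll": 0}, {"translation": [0, 0, 0], "roll": 0}])

```text
clock: 5.6
eef_pos: [0.5306, 0.3835, 0.0596]
tcp_rot: [2.41, 2.002, 0.047]
contact_force: [0.1, -0.1, 1.2]
opening: 0.088
```

```bash
python3 -c "
from h import *
st();viewer.get_image('top');st();viewer.get_image('top');st();plan([(.5235,.3785,.004,79.5)],step=.02)
"
```

```text
t 5.6 P [0.5306 0.3835 0.0596] yaw 79.44 tilt [ 0.0285  0.0128 -0.9995] q [ 0.576  0.236  1.36  -0.005  1.515  0.761] F [ 0.1 -0.1  1.2] op 0.088
t 5.65 P [0.5305 0.3834 0.0594] yaw 79.45 tilt [ 0.0283  0.0125 -0.9995] q [ 0.576  0.236  1.36  -0.005  1.515  0.761] F [-0.3  0.4 -0.6] op 0.0877
t 5.7 P [0.5303 0.3833 0.059 ] yaw 79.44 tilt [ 0.0277  0.0122 -0.9995] q [ 0.576  0.236  1.36  -0.005  1.515  0.761] F [-0.6 -0.9  0.2] op 0.0876
0 {"translation":[-0.01, -0.01, 0.092],"roll":-0.0001}
1 {"translation":[-0.01, -0.01, 0.092],"roll":-0.0001}
2 {"translation":[-0.01, -0.01, 0.092],"roll":-0.0001}
```

step_arm(series=[{"translation": [0, 0, 0], "roll": 0}, {"translation": [0, 0, 0], "roll": 0}, {"translation": [0, 0, 0], "roll": 0}])

```text
clock: 6.0
eef_pos: [0.5303, 0.3835, 0.0593]
tcp_rot: [2.41, 2.002, 0.046]
contact_force: [-0.2, 0.3, 0.1]
opening: 0.0879
```

```bash
python3 -c "
from h import *
st()"
```

```text
t 6.0 P [0.5303 0.3835 0.0593] yaw 79.46 tilt [ 0.0279  0.0123 -0.9995] q [ 0.577  0.236  1.36  -0.005  1.515  0.761] F [-0.2  0.3  0.1] op 0.0879
```

step_arm(series=[{"translation": [-0.02, -0.02, 0.08], "roll": 0}])

```text
clock: 6.1
eef_pos: [0.5276, 0.3815, 0.0458]
tcp_rot: [2.409, 2.002, 0.054]
contact_force: [-0.5, 0.0, -1.0]
opening: 0.0878
```

```bash
python3 -c "
from h import *
st()
viewer.get_image('top');st()
viewer.get_image('top');st()"
```

```text
t 6.1 P [0.5276 0.3815 0.0458] yaw 79.47 tilt [ 0.0321  0.0151 -0.9994] q [ 0.576  0.231  1.391 -0.005  1.485  0.761] F [-0.5  0.  -1. ] op 0.0878
t 6.15 P [0.5251 0.3799 0.0407] yaw 79.46 tilt [ 0.0259  0.011  -0.9996] q [ 0.576  0.232  1.398 -0.005  1.484  0.761] F [-0.7 -0.4 -2.6] op 0.088
t 6.2 P [0.5247 0.3796 0.0407] yaw 79.46 tilt [ 0.0244  0.0101 -0.9997] q [ 0.576  0.233  1.397 -0.005  1.486  0.761] F [-0.4 -0.2 -0.6] op 0.0877
```

step_arm(series=[{"translation": [-0.008, -0.009, 0.15], "roll": 0}])

```text
clock: 6.3
eef_pos: [0.5261, 0.3805, 0.0157]
tcp_rot: [2.409, 2.002, 0.053]
contact_force: [0.0, -0.4, 0.2]
opening: 0.0879
```

```bash
python3 -c "
from h import *
st()
viewer.get_image('top')
p=snap('top','top4.png');st()
b=cv2.resize(p['frame'][220:360,150:310],None,fx=4,fy=4);cv2.imwrite('pics/top4z.png',b[:,:,::-1])"
```

```text
t 6.3 P [0.5261 0.3805 0.0157] yaw 79.46 tilt [ 0.0319  0.0149 -0.9994] q [ 0.576  0.246  1.428 -0.005  1.433  0.761] F [ 0.  -0.4  0.2] op 0.0879
t 6.4 P [0.521  0.3771 0.0063] yaw 79.46 tilt [ 0.0178  0.0058 -0.9998] q [ 0.576  0.252  1.437 -0.005  1.434  0.761] F [-1.4 -1.1 -1.4] op 0.0876
```

View pics/top4z.png

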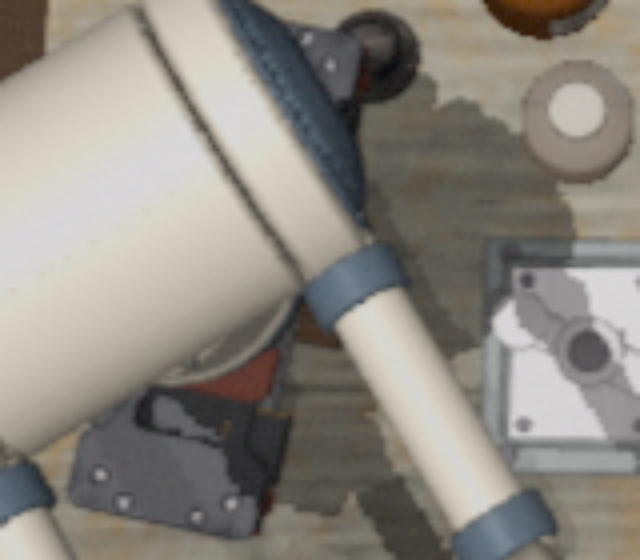

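step_arm(hand=1, newtons=25, series=[{"translation": [0, 0, 0], "roll": 0}, {"translation": [0, 0, 0], "roll": 0}, {"translation": [0, 0, 0], "roll": 0}, {"translation": [0, 0, 0], "roll": 0}, {"translation": [0, 0, 0], "roll": 0}, {"translation": [0, 0, 0], "roll": 0}])

```text
clock: 7.0
eef_pos: [0.5232, 0.3784, 0.0118]
tcp_rot: [2.41, 2.003, 0.036]
contact_force: [0.6, 0.3, -1.7]
opening: 0.045
```

```bash
python3 -c "
from h import *
st()"
```

```text
t 7.0 P [0.5232 0.3784 0.0118] yaw 79.45 tilt [ 0.0225  0.0087 -0.9997] q [ 0.576  0.25   1.43  -0.005  1.438  0.761] F [ 0.6  0.3 -1.7] op 0.045
```

step_arm(series=[{"translation": [0, 0, -0.06], "roll": 0}, {"translation": [0, 0, -0.12], "roll": 0}, {"translation": [0, 0, -0.2], "roll": 0}, {"translation": [0, 0, -0.2], "roll": 0}, {"translation": [0, 0, -0.2], "roll": 0}])

```text
clock: 7.5
eef_pos: [0.5158, 0.3747, 0.1655]
tcp_rot: [2.412, 2.004, 0.009]
contact_force: [0.6, -0.2, -1.2]
opening: 0.0449
```

```bash
python3 -c "
from h import *
st();p=snap('side','side5.png');st()
b=cv2.resize(p['frame'][120:400,130:450],None,fx=2.2,fy=2.2);cv2.imwrite('pics/side5z.png',b[:,:,::-1])
plan([(.495,.102,.17,90.3)],step=.04)"
```

```text
t 7.5 P [0.5158 0.3747 0.1655] yaw 79.44 tilt [ 7.8e-03 -6.0e-04 -1.0e+00] q [ 0.577  0.183  1.232 -0.005  1.721  0.761] F [ 0.6 -0.2 -1.2] op 0.0449
t 7.55 P [0.5179 0.3761 0.1752] yaw 79.46 tilt [ 0.0185  0.0063 -0.9998] q [ 0.578  0.178  1.221 -0.005  1.725  0.761] F [-0.2 -0.4  4.2] op 0.045
0 {"translation":[-0.195, 0.02, 0.004],"roll":-0.0043}
1 {"translation":[-0.196, 0.014, 0.004],"roll":-0.0043}
2 {"translation":[-0.196, 0.009, 0.004],"roll":-0.0043}
3 {"translation":[-0.196, 0.004, 0.004],"roll":-0.0043}
4 {"translation":[-0.196, -0.002, 0.004],"roll":-0.0043}
5 {"translation":[-0.196, -0.007, 0.004],"roll":-0.0043}
6 {"translation":[-0.196, -0.012, 0.004],"roll":-0.0043}
```

View pics/side5z.png

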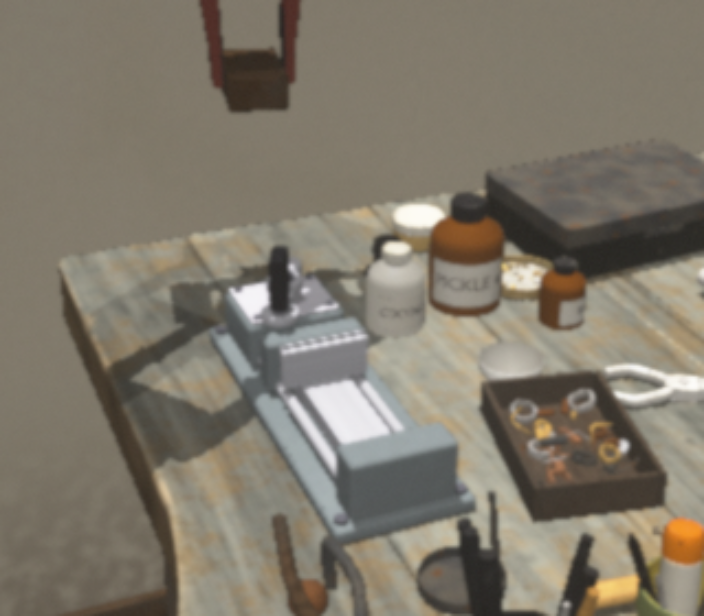

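step_arm(series=[{"translation": [-0.15, 0.018, 0], "roll": -0.004}, {"translation": [-0.196, 0.016, 0], "roll": -0.004}, {"translation": [-0.196, 0.01, 0], "roll": -0.0045}, {"translation": [-0.196, 0.005, 0], "roll": -0.0045}, {"translation": [-0.196, 0, 0], "roll": -0.0045}, {"translation": [-0.196, -0.005, 0], "roll": -0.0045}, {"translation": [-0.15, -0.008, 0], "roll": -0.0045}])

```text
clock: 8.25
eef_pos: [0.4994, 0.1167, 0.1805]
tcp_rot: [2.187, 2.237, 0.049]
contact_force: [0.6, -0.1, -1.3]
opening: 0.0449
```

```bash
python3 -c "
from h import *
st();p=snap('side','side6.png');p=snap('top','top6.png');st()
plan([(.495,.102,.12,90.3)],step=.04)"
```

```text
t 8.25 P [0.4994 0.1167 0.1805] yaw 91.31 tilt [ 0.0311  0.0132 -0.9994] q [ 0.158 -0.18   1.569  0.008  1.72   0.136] F [ 0.6 -0.1 -1.3] op 0.0449
t 8.35 P [0.4997 0.1155 0.1807] yaw 91.07 tilt [ 0.0315  0.0122 -0.9994] q [ 0.156 -0.18   1.568  0.007  1.72   0.138] F [ 0.   0.6 -2.1] op 0.045
0 {"translation":[-0.033, -0.012, 0.152],"roll":0.0011}
1 {"translation":[-0.034, -0.012, 0.152],"roll":0.0011}
```

step_arm(series=[{"translation": [-0.035, -0.016, 0.15], "roll": 0.001}, {"translation": [-0.035, -0.016, 0.18], "roll": 0.001}])

```text
clock: 8.55
eef_pos: [0.4992, 0.1029, 0.1203]
tcp_rot: [2.202, 2.21, 0.066]
contact_force: [-0.1, -0.6, -2.2]
opening: 0.0449
```

```bash
cat >> h.py <<'E'
def to(g,yd):
    """single row from settled pose, full measured rotation"""
    s,P,M=tcp();t=M.T@(np.array(g)-P);dy=wrap(np.radians(yd)-np.arctan2(M[1,0],M[0,0]));print('row',np.round(t/.2,4),'roll',round(-dy/2/np.pi,5))
E
python3 -c "
from h import *
p=snap('side','side7.png');p=snap('top','top7.png');st()
to((.495,.102,.06),90.3)"
```

```text
t 8.65 P [0.4956 0.1024 0.1144] yaw 90.23 tilt [ 0.0327  0.0136 -0.9994] q [ 0.13  -0.192  1.696  0.009  1.603  0.127] F [-0.1 -0.3 -2.3] op 0.045
row [-0.0058 -0.0117  0.2715] roll -0.00019
```

step_arm(series=[{"translation": [-0.005, -0.011, 0.24], "roll": 0}])

```text
clock: 8.75
eef_pos: [0.4996, 0.1035, 0.0766]
tcp_rot: [2.201, 2.21, 0.068]
contact_force: [1.6, -0.2, -1.2]
opening: 0.0451
```

```bash
python3 -c "
from h import *
p=snap('side','side8.png');p=snap('top','top8.png');st()
to((.495,.102,.040),90.3)
b=cv2.resize(p['frame'][230:370,250:450],None,fx=3.5,fy=3.5);cv2.imwrite('pics/top8z.png',b[:,:,::-1])
p=snap('side','side8.png');b=cv2.resize(p['frame'][200:380,200:400],None,fx=3.5,fy=3.3);cv2.imwrite('pics/side8z.png',b[:,:,::-1]);st()
"
```

```text
t 8.85 P [0.4914 0.1024 0.0639] yaw 90.26 tilt [ 0.0218  0.0125 -0.9997] q [ 0.131 -0.171  1.768  0.01   1.522  0.126] F [-1.7  0.3 -2.5] op 0.0449
row [-0.0036  0.0156  0.1199] roll -0.00012
t 8.9 P [0.4931 0.1026 0.0674] yaw 90.27 tilt [ 0.0265  0.0131 -0.9996] q [ 0.131 -0.173  1.763  0.01   1.524  0.126] F [ 0.2  0.3 -0.7] op 0.0446
```

View pics/side8z.png

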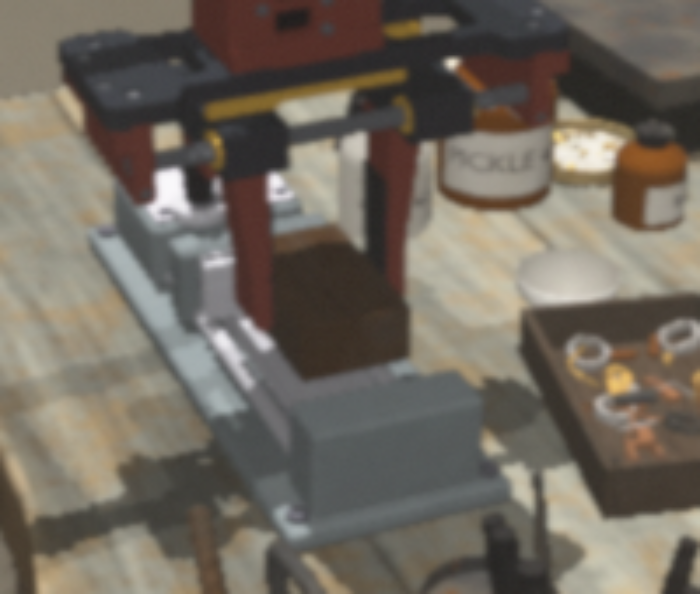

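View pics/top8z.png

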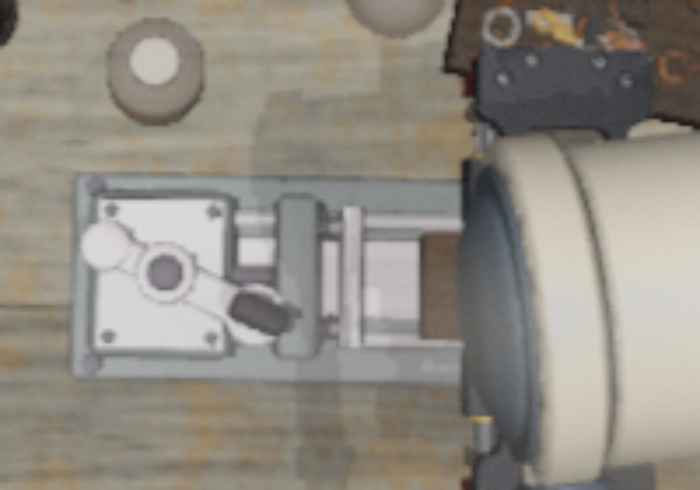

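```bash
python3 -c "
from h import *
p=viewer.get_image('top')
m=viewer.masks_of('bench_block',p);print([(a['conf'],a['region'].sum(),a['position']) for a in m])
r=m[0]['region'];c=cloud(p,r);print(np.percentile(c,[1,5,50,95,99],axis=0).round(4))
print(atz(p,(370.3,311.7),.079),atz(p,(370.3,296.3),.079),atz(p,(370.3,327.1),.079));st()
s=viewer.get_image('side');m=viewer.masks_of('bench_block',s);r=m[0]['region'];c=cloud(s,r);print(np.percentile(c,[1,5,50,95,99],axis=0).round(4))
for t in ['bench_block','block_centre']:
  print([(a['conf'],atz(s,a['position'],.052 if t=='bench_block' else .066)) for a in viewer.mark_of(t,s)[:2]])
"
```

```text
[(0.58, np.int64(367), [374.9, 308.6])]
[[0.4698 0.1268 0.0589]
 [0.4713 0.1276 0.0613]
 [0.4912 0.1356 0.0824]
 [0.5117 0.141  0.0851]
 [0.5144 0.1412 0.0859]]
[0.49022279 0.14110571 0.079     ] [0.51256211 0.14127048 0.079     ] [0.46803335 0.14094205 0.079     ]
t 9.0 P [0.4962 0.1028 0.0719] yaw 90.27 tilt [ 0.0351  0.0141 -0.9993] q [ 0.131 -0.175  1.757  0.009  1.523  0.126] F [-0.3  0.2 -1. ] op 0.0448
[[0.4743 0.0641 0.0139]
 [0.4749 0.0648 0.0633]
 [0.4963 0.0788 0.0856]
 [0.5172 0.1322 0.0875]
 [0.564  0.1634 0.088 ]]
[(0.87, array([0.50231971, 0.11557438, 0.052     ])), (0.17, array([0.58470831, 0.2669483 , 0.052     ]))]
[(0.81, array([0.4975223 , 0.12019083, 0.066     ]))]
```

step_arm(series=[{"translation": [0, -0.004, 0.03], "roll": 0}, {"translation": [0, -0.002, 0.03], "roll": 0}, {"translation": [0, -0.002, 0.03], "roll": 0}, {"translation": [0, -0.002, 0.03], "roll": 0}, {"translation": [0, -0.002, 0.03], "roll": 0}])

```text
clock: 9.7
eef_pos: [0.4972, 0.1033, 0.0432]
tcp_rot: [2.203, 2.212, 0.063]
contact_force: [0.1, 0.1, -1.3]
opening: 0.0446
```

```bash
python3 -c "
from h import *
st();viewer.get_image('top');st()
to((.495,.102,.036),90.3)
"
```

```text
t 9.7 P [0.4972 0.1033 0.0432] yaw 90.24 tilt [ 0.0423  0.015  -0.999 ] q [ 0.131 -0.162  1.797  0.009  1.462  0.127] F [ 0.1  0.1 -1.3] op 0.0446
t 9.75 P [0.4964 0.1032 0.0418] yaw 90.24 tilt [ 0.0401  0.0147 -0.9991] q [ 0.131 -0.161  1.799  0.009  1.462  0.127] F [ 0.6 -0.1 -2. ] op 0.0449
row [-0.0062 -0.0082  0.0284] roll -0.00016
```

step_arm(series=[{"translation": [-0.004, -0.012, 0.025], "roll": 0}, {"translation": [0, -0.004, 0.02], "roll": 0}])

```text
clock: 9.95
eef_pos: [0.4943, 0.1024, 0.0354]
tcp_rot: [2.203, 2.211, 0.063]
contact_force: [-13.4, -2.8, 34.8]
opening: 0.0449
```

```bash
python3 -c "
from h import *
st();viewer.get_image('top');st()
to((.495,.102,.036),90.3)
"
```

```text
t 9.95 P [0.4943 0.1024 0.0354] yaw 90.25 tilt [ 0.0424  0.0146 -0.999 ] q [ 0.131 -0.165  1.814  0.009  1.448  0.126] F [-13.4  -2.8  34.8] op 0.0449
t 10.0 P [0.4942 0.1024 0.0354] yaw 90.25 tilt [ 0.0425  0.0146 -0.999 ] q [ 0.131 -0.165  1.814  0.009  1.448  0.126] F [-5.8 -1.8 14. ] op 0.0448
row [-0.0018  0.0039 -0.0028] roll -0.00014
```

step_arm(hand=-0.5, series=[{"translation": [0, 0, 0], "roll": 0}, {"translation": [0, 0, 0], "roll": 0}, {"translation": [0, 0, 0], "roll": 0}, {"translation": [0, 0, 0], "roll": 0}])

```text
clock: 10.4
eef_pos: [0.4948, 0.1023, 0.0365]
tcp_rot: [2.201, 2.21, 0.066]
contact_force: [0.2, 0.1, -0.2]
opening: 0.0656
```

```bash
python3 -c "
from h import *
st();s=viewer.get_image('side')
m=viewer.masks_of('bench_block',s);r=m[0]['region'];c=cloud(s,r);print(np.percentile(c,[1,5,50,95,99],axis=0).round(4))
b=cv2.resize(s['frame'][200:380,200:400],None,fx=3.5,fy=3.3);cv2.imwrite('pics/side9z.png',b[:,:,::-1]);st()
"
```

```text
t 10.4 P [0.4948 0.1023 0.0365] yaw 90.25 tilt [ 0.0452  0.0149 -0.9989] q [ 0.13  -0.167  1.814  0.009  1.448  0.126] F [ 0.2  0.1 -0.2] op 0.0656
[[0.4722 0.0633 0.0279]
 [0.4727 0.0654 0.0348]
 [0.4913 0.0963 0.0499]
 [0.5147 0.1339 0.0514]
 [0.517  0.1405 0.0521]]
t 10.5 P [0.4947 0.1023 0.0364] yaw 90.24 tilt [ 0.0449  0.0149 -0.9989] q [ 0.13  -0.167  1.814  0.009  1.448  0.126] F [-0.2  0.1  0.2] op 0.0658
```

View pics/side9z.png

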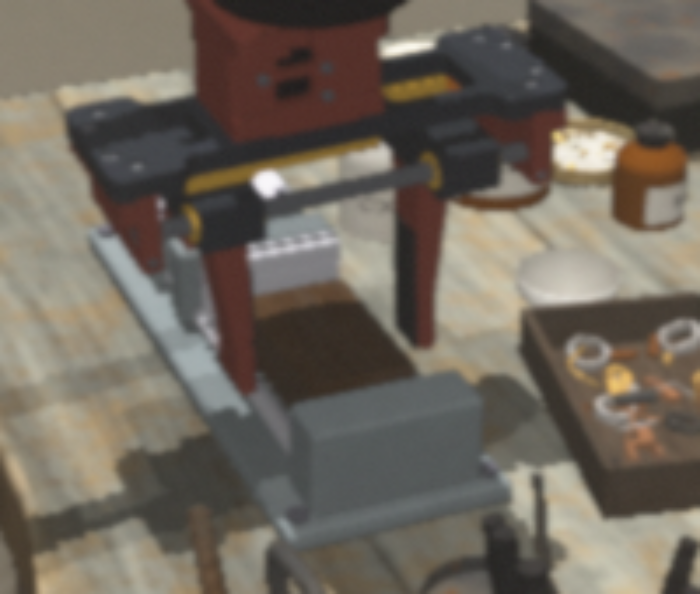

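step_arm(series=[{"translation": [0, 0.01, -0.08], "roll": 0}, {"translation": [0, 0.01, -0.2], "roll": 0}, {"translation": [0, 0.01, -0.25], "roll": 0}, {"translation": [0, 0, -0.25], "roll": 0}, {"translation": [0, 0, 0], "roll": 0}, {"translation": [0, 0, 0], "roll": 0}])

```text
clock: 11.1
eef_pos: [0.4927, 0.0997, 0.2012]
tcp_rot: [2.202, 2.211, 0.064]
contact_force: [-0.4, -0.3, -0.3]
opening: 0.0658
```

```bash
python3 -c "
from h import *
st();s=snap('side','side10.png');st();p=snap('top','top10.png');st()
for t,z in {'crank_axis':.0835,'crank_grip':.0835,'jaw_face':.039}.items():
    for q in (p,s):
        print(t,[(np.round(atz(q,a['position'],z),4),round(a['conf'],2)) for a in viewer.mark_of(t,q)[:2]])
b=cv2.resize(p['frame'][230:370,250:450],None,fx=3.5,fy=3.5);cv2.imwrite('pics/top10z.png',b[:,:,::-1])
"
```

```text
t 11.1 P [0.4927 0.0997 0.2012] yaw 90.25 tilt [ 0.0431  0.0146 -0.999 ] q [ 0.126 -0.217  1.565  0.009  1.749  0.124] F [-0.4 -0.3 -0.3] op 0.0658
t 11.15 P [0.493  0.0998 0.2019] yaw 90.25 tilt [ 0.0447  0.0148 -0.9989] q [ 0.126 -0.218  1.564  0.009  1.749  0.124] F [ 0.  -0.   0.3] op 0.0663
t 11.2 P [0.4925 0.0997 0.2005] yaw 90.25 tilt [ 0.0425  0.0146 -0.999 ] q [ 0.126 -0.217  1.566  0.009  1.749  0.124] F [-0.5  0.   0.2] op 0.0659
crank_axis [(array([0.5013, 0.2472, 0.0835]), 0.81)]
crank_axis [(array([0.4967, 0.2479, 0.0835]), 0.64), (array([0.63  , 0.1453, 0.0835]), 0.21)]
crank_grip []
crank_grip [(array([0.4749, 0.2118, 0.0835]), 0.69)]
jaw_face [(array([0.6057, 0.3303, 0.039 ]), 0.7), (array([0.4932, 0.1631, 0.039 ]), 0.56)]
jaw_face [(array([0.491 , 0.1561, 0.039 ]), 0.64)]
```

View pics/top10z.png

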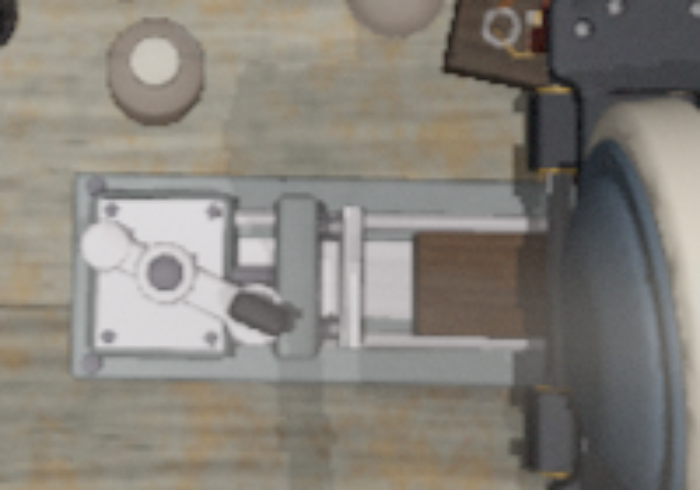

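```bash
python3 -c "
from h import *
p=viewer.get_image('top');X=cloud(p);m=(abs(X[:,0]-.49)<.07)&(abs(X[:,1]-.24)<.07)&(X[:,2]>.085)&(X[:,2]<.12)
c=X[m];print(len(c),c.mean(0),np.percentile(c,[2,98],axis=0));print(cv2.minAreaRect(c[:,:2].astype(np.float32)))
m2=viewer.masks_of('crank_grip',p);print([(a['conf'],a['region'].sum(),a['position'],atz(p,a['position'],.1035)) for a in m2[:2]])
s=viewer.get_image('side');X=cloud(s);m=(abs(X[:,0]-.49)<.07)&(abs(X[:,1]-.24)<.07)&(X[:,2]>.07)&(X[:,2]<.12);c=X[m];print(len(c),np.percentile(c,[2,50,98],axis=0))
# dark blade pixels in top frame
g=p['frame'].max(2)
reg=np.zeros(g.shape,bool);reg[305:335,310:340]=1
d=(g<90)&reg;v,u=np.nonzero(d);print(len(v),u.mean(),v.mean(),cv2.minAreaRect(np.c_[u,v].astype(np.float32)))
hb=(g<110)&(np.hypot(np.arange(640)[None]-297,np.arange(480)[:,None]-308)<8);v,u=np.nonzero(hb);print('hub',len(v),u.mean(),v.mean(),atz(p,(u.mean(),v.mean()),.068))
b=cv2.resize(p['frame'][280:350,265:345],None,fx=8,fy=8);cv2.imwrite('pics/crank11.png',b[:,:,::-1])
"
```

```text
149 [0.47799414 0.21052422 0.10329073] [[0.46970472 0.19935375 0.09831456]
 [0.48621288 0.22183084 0.1068976 ]]
((0.4780299663543701, 0.21052144467830658), (0.02398669719696045, 0.01267319731414318), 65.34020233154297)
[(0.8, np.int64(779), [299.8, 310.4], array([0.48933172, 0.24363404, 0.1035    ]))]
237 [[0.47093114 0.19597426 0.07128023]
 [0.47688467 0.20036177 0.09173703]
 [0.48711611 0.21576885 0.10457691]]
23 324.17391304347825 319.0 ((323.300048828125, 319.4000244140625), (15.205260276794434, 7.602630138397217), 26.56505012512207)
hub 0 nan nan [nan nan nan]<string>:11: RuntimeWarning: Mean of empty slice.
  ret = ret.dtype.type(ret / rcount)
```

View pics/crank11.png

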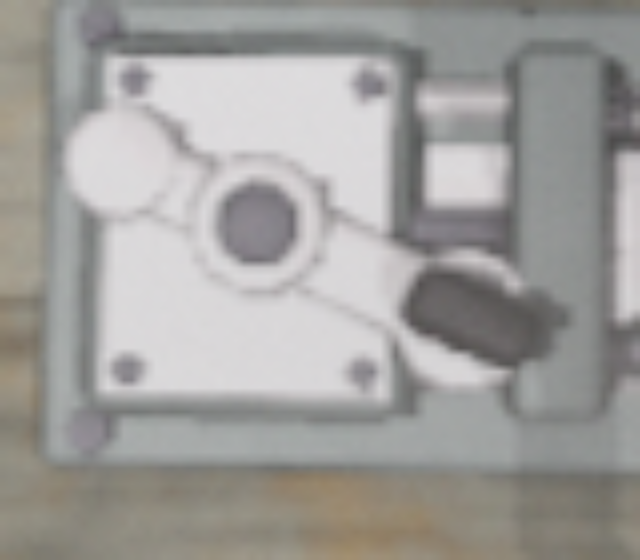

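```bash
python3 -c "
from h import *
import h
s,P,M=tcp();yaw=np.arctan2(M[1,0],M[0,0]);tot=np.radians(155.05);n=19
d=(np.array([.478,.2105,.16])-P)/n
for i in range(n):
    c,sn=np.cos(yaw),np.sin(yaw);t=np.array([c*d[0]+sn*d[1],sn*d[0]-c*d[1],-d[2]])/.2;print(np.round(t,3));yaw+=tot/n
print(-tot/n/2/np.pi)
"
```

```text
[ 0.029 -0.004  0.01 ]
[0.029 0.001 0.01 ]
[0.029 0.005 0.01 ]
[0.028 0.009 0.01 ]
[0.027 0.013 0.01 ]
[0.024 0.016 0.01 ]
[0.022 0.02  0.01 ]
[0.019 0.023 0.01 ]
[0.015 0.025 0.01 ]
[0.012 0.027 0.01 ]
[0.008 0.028 0.01 ]
[0.004 0.029 0.01 ]
[-0.     0.029  0.01 ]
[-0.005  0.029  0.01 ]
[-0.009  0.028  0.01 ]
[-0.013  0.027  0.01 ]
[-0.016  0.024  0.01 ]
[-0.02   0.022  0.01 ]
[-0.022  0.019  0.01 ]
-0.022668128654970764
```

step_arm(hand=0.2, series=[{"translation": [0.029, -0.004, 0], "roll": -0.0227}, {"translation": [0.029, 0.001, 0], "roll": -0.0227}, {"translation": [0.029, 0.005, 0], "roll": -0.0227}, {"translation": [0.028, 0.009, 0], "roll": -0.0227}, {"translation": [0.027, 0.013, 0], "roll": -0.0227}, {"translation": [0.024, 0.016, 0], "roll": -0.0227}, {"translation": [0.022, 0.02, 0], "roll": -0.0227}, {"translation": [0.019, 0.023, 0], "roll": -0.0227}, {"translation": [0.015, 0.025, 0], "roll": -0.0227}, {"translation": [0.012, 0.027, 0], "roll": -0.0227}, {"translation": [0.008, 0.028, 0], "roll": -0.0227}, {"translation": [0.004, 0.029, 0], "roll": -0.0227}])

```text
clock: 12.85
eef_pos: [0.4803, 0.1712, 0.1971]
tcp_rot: [-0.328, 3.087, 0.014]
contact_force: [-0.2, -0.4, 0.3]
opening: 0.0353
```

```bash
python3 -c "
from h import *
st()
plan([(.478,.2105,.19,-114.7)])
"
```

```text
t 12.85 P [0.4803 0.1712 0.1971] yaw -167.86 tilt [ 0.036   0.0132 -0.9993] q [ 0.274 -0.192  1.55   0.003  1.745 -1.508] F [-0.2 -0.4  0.3] op 0.0353
0 {"translation":[-0.004, 0.024, 0.004],"roll":-0.0185}
1 {"translation":[-0.007, 0.024, 0.004],"roll":-0.0185}
2 {"translation":[-0.009, 0.023, 0.004],"roll":-0.0185}
3 {"translation":[-0.012, 0.022, 0.004],"roll":-0.0185}
4 {"translation":[-0.014, 0.02, 0.004],"roll":-0.0185}
5 {"translation":[-0.016, 0.018, 0.004],"roll":-0.0185}
6 {"translation":[-0.018, 0.016, 0.004],"roll":-0.0185}
7 {"translation":[-0.02, 0.014, 0.004],"roll":-0.0185}
```

step_arm(series=[{"translation": [-0.004, 0.026, 0.005], "roll": -0.019}, {"translation": [-0.007, 0.026, 0.005], "roll": -0.019}, {"translation": [-0.01, 0.025, 0.005], "roll": -0.019}, {"translation": [-0.013, 0.024, 0.005], "roll": -0.019}, {"translation": [-0.015, 0.022, 0.005], "roll": -0.019}, {"translation": [-0.017, 0.02, 0.005], "roll": -0.019}, {"translation": [-0.019, 0.018, 0.005], "roll": -0.019}, {"translation": [-0.021, 0.015, 0.005], "roll": -0.019}])

```text
clock: 13.65
eef_pos: [0.4755, 0.2154, 0.1879]
tcp_rot: [-1.766, 2.556, -0.014]
contact_force: [1.1, -0.4, -0.5]
opening: 0.0353
```

```bash
python3 -c "
from h import *
viewer.get_image('top');viewer.get_image('top');st()
to((.478,.2105,.15),-114.7)
"
```

```text
t 13.75 P [0.4754 0.2156 0.1876] yaw -110.9 tilt [ 0.0335  0.0126 -0.9994] q [ 0.361 -0.157  1.536  0.     1.727 -2.416] F [-0.5 -0.7  0. ] op 0.0351
row [ 0.0236 -0.0164  0.1882] roll 0.01056
```

step_arm(series=[{"translation": [0.023, -0.016, 0.22], "roll": 0.0105}])

```text
clock: 13.85
eef_pos: [0.4812, 0.2122, 0.15]
tcp_rot: [-1.665, 2.608, -0.015]
contact_force: [1.0, 0.7, -0.5]
opening: 0.0351
```

```bash
python3 -c "
from h import *
viewer.get_image('top');st();viewer.get_image('top');st()
"
```

```text
t 13.9 P [0.4767 0.2095 0.1365] yaw -115.19 tilt [ 0.0274  0.0099 -0.9996] q [ 0.349 -0.151  1.621 -0.     1.643 -2.353] F [-0.3 -1.  -6. ] op 0.0354
t 13.95 P [0.4755 0.2092 0.1373] yaw -114.92 tilt [ 0.0235  0.0088 -0.9997] q [ 0.349 -0.151  1.619  0.     1.649 -2.358] F [-0.9  0.2 -1.4] op 0.0349
```

step_arm(series=[{"translation": [0, 0, 0], "roll": 0}])

```text
clock: 14.05
eef_pos: [0.4752, 0.209, 0.1376]
tcp_rot: [-1.676, 2.63, -0.008]
contact_force: [-0.3, 0.5, 0.1]
opening: 0.0353
```

```bash
python3 -c "
from h import *
st()
to((.478,.2105,.12),-114.7)
"
```

```text
t 14.05 P [0.4752 0.209  0.1376] yaw -114.98 tilt [ 0.0224  0.0084 -0.9997] q [ 0.349 -0.151  1.618  0.     1.65  -2.357] F [-0.3  0.5  0.1] op 0.0353
row [-0.0114 -0.008   0.0882] roll -0.00077
```

step_arm(series=[{"translation": [-0.011, -0.008, 0.22], "roll": 0}])

```text
clock: 14.15
eef_pos: [0.4823, 0.2119, 0.101]
tcp_rot: [-1.668, 2.62, -0.012]
contact_force: [0.9, -0.1, 0.7]
opening: 0.0351
```

```bash
python3 -c "
from h import *
viewer.get_image('top');viewer.get_image('top');st()
"
```

```text
t 14.25 P [0.4766 0.2099 0.0901] yaw -115.0 tilt [ 0.0157  0.006  -0.9999] q [ 0.349 -0.124  1.678  0.     1.571 -2.356] F [ 0.1 -1.1 -1.6] op 0.035
```

step_arm(series=[{"translation": [0, 0, 0], "roll": 0}])

```text
clock: 14.35
eef_pos: [0.4769, 0.21, 0.0917]
tcp_rot: [-1.679, 2.636, -0.005]
contact_force: [-0.2, 0.5, 1.4]
opening: 0.0354
```

```bash
python3 -c "
from h import *
st()
to((.478,.2105,.077),-114.7)
"
```

```text
t 14.35 P [0.4769 0.21   0.0917] yaw -115.01 tilt [ 0.016   0.0061 -0.9999] q [ 0.349 -0.125  1.676  0.     1.573 -2.356] F [-0.2  0.5  1.4] op 0.0354
row [-0.0038 -0.0032  0.0736] roll -0.00085
```

step_arm(series=[{"translation": [-0.004, -0.003, 0.08], "roll": -0.0008}])

```text
clock: 14.45
eef_pos: [0.48, 0.2113, 0.0798]
tcp_rot: [-1.682, 2.626, -0.008]
contact_force: [0.6, 0.5, -0.2]
opening: 0.0352
```

```bash
python3 -c "
from h import *
viewer.get_image('top');viewer.get_image('top');st()
s=snap('side','side12.png');b=cv2.resize(s['frame'][190:340,190:350],None,fx=4.5,fy=4);cv2.imwrite('pics/side12z.png',b[:,:,::-1]);st()
"
```

```text
t 14.55 P [0.478  0.2106 0.0754] yaw -114.71 tilt [ 0.0157  0.006  -0.9999] q [ 0.35  -0.113  1.694  0.     1.544 -2.361] F [-0.4  0.3 -0.8] op 0.0351
t 14.6 P [0.478  0.2106 0.0759] yaw -114.72 tilt [ 0.0159  0.006  -0.9999] q [ 0.35  -0.114  1.694  0.     1.544 -2.36 ] F [ 0.3 -0.  -0.2] op 0.035
```

View pics/side12z.png

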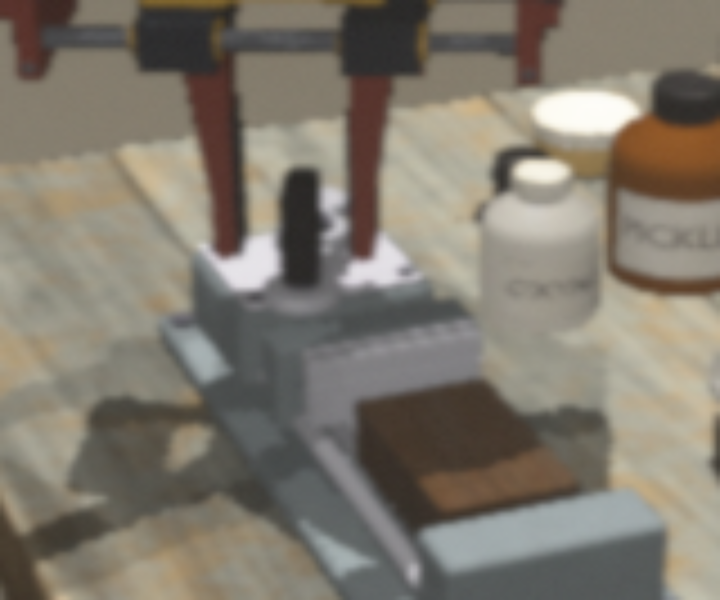

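step_arm(hand=1, newtons=15, series=[{"translation": [0, 0, 0], "roll": 0}, {"translation": [0, 0, 0], "roll": 0}, {"translation": [0, 0, 0], "roll": 0}, {"translation": [0, 0, 0], "roll": 0}])

```text
clock: 15.0
eef_pos: [0.4791, 0.2109, 0.0783]
tcp_rot: [-1.684, 2.629, -0.007]
contact_force: [1.0, -0.2, -3.3]
opening: 0.0121
```

```bash
cat >> h.py <<'E'
AX=np.array([.4955,.2487])
def crk():
    s,P,M=tcp();d=P[:2]-AX;phi=np.degrees(np.arctan2(d[1],d[0]));yaw=np.degrees(np.arctan2(M[1,0],M[0,0]))
    er=d/np.linalg.norm(d);et=np.array([er[1],-er[0]]) # clockwise tangent
    F=np.array(s['contact_force'])
    print('t',round(s['clock'],2),'r',round(np.linalg.norm(d)*1e3,2),'phi',round(phi,2),'yaw',round(yaw,2),'z',round(P[2],4),'tilt',np.round(M[:2,2],3),'q6',round(s['q'][5],3),'Ft',round(F[:2]@et,1),'Fr',round(F[:2]@er,1),'Fz',round(F[2],1),'Tz',round(s['wrist_torque'][2],2),'op',round(s['opening'],4))
E
python3 -c "
from h import *
crk()"
```

```text
t 15.0 r 41.24 phi -113.49 yaw -114.71 z 0.0783 tilt [0.019 0.007] q6 -2.361 Ft -1.0 Fr -0.2 Fz -3.3 Tz 0.15 op 0.0121
```

step_arm(series=[{"translation": [-0.001, 0.022, 0], "roll": 0.0167}, {"translation": [-0.001, 0.022, 0], "roll": 0.0167}, {"translation": [-0.001, 0.022, 0], "roll": 0.0167}, {"translation": [-0.001, 0.022, 0], "roll": 0.0167}, {"translation": [-0.001, 0.022, 0], "roll": 0.0167}])

```text
clock: 15.5
eef_pos: [0.4621, 0.2247, 0.0782]
tcp_rot: [-0.917, 2.983, 0.001]
contact_force: [1.5, -0.4, -1.2]
opening: 0.0123
```

```bash
python3 -c "
from h import *
crk();viewer.get_image('top');crk()"
```

```text
t 15.5 r 41.15 phi -144.28 yaw -145.82 z 0.0782 tilt [0.019 0.007] q6 -1.78 Ft -1.2 Fr -1.0 Fz -1.2 Tz 0.25 op 0.0123
t 15.55 r 41.12 phi -145.38 yaw -146.1 z 0.0783 tilt [0.019 0.007] q6 -1.774 Ft 0.3 Fr 0.1 Fz -0.7 Tz 0.17 op 0.0122
```

step_arm(series=[{"translation": [-0.0015, 0.025, 0], "roll": 0.019}, {"translation": [-0.0015, 0.025, 0], "roll": 0.019}, {"translation": [-0.0015, 0.025, 0], "roll": 0.019}, {"translation": [-0.0015, 0.025, 0], "roll": 0.019}, {"translation": [-0.0015, 0.025, 0], "roll": 0.019}, {"translation": [-0.0015, 0.025, 0], "roll": 0.019}, {"translation": [-0.0015, 0.025, 0], "roll": 0.019}, {"translation": [-0.0015, 0.025, 0], "roll": 0.019}])

```text
clock: 16.35
eef_pos: [0.457, 0.2629, 0.0783]
tcp_rot: [0.591, 3.069, 0.01]
contact_force: [1.3, 0.5, -0.4]
opening: 0.0121
```

```bash
python3 -c "
from h import *
crk();viewer.get_image('top');crk()"
```

```text
t 16.35 r 41.0 phi 159.7 yaw 158.2 z 0.0783 tilt [0.018 0.003] q6 -0.73 Ft 0.9 Fr -1.0 Fz -0.4 Tz 0.27 op 0.0121
t 16.4 r 41.01 phi 158.59 yaw 157.87 z 0.0782 tilt [0.018 0.004] q6 -0.723 Ft 1.5 Fr -0.3 Fz -0.9 Tz 0.15 op 0.012
```

step_arm(series=[{"translation": [-0.0015, 0.025, 0], "roll": 0.019}, {"translation": [-0.0015, 0.025, 0], "roll": 0.019}, {"translation": [-0.0015, 0.025, 0], "roll": 0.019}, {"translation": [-0.0015, 0.025, 0], "roll": 0.019}, {"translation": [-0.0015, 0.025, 0], "roll": 0.019}, {"translation": [-0.0015, 0.025, 0], "roll": 0.019}, {"translation": [-0.0015, 0.025, 0], "roll": 0.019}, {"translation": [-0.0015, 0.025, 0], "roll": 0.019}, {"translation": [-0.0015, 0.025, 0], "roll": 0.019}, {"translation": [-0.0015, 0.025, 0], "roll": 0.019}, {"translation": [-0.0015, 0.025, 0], "roll": 0.019}, {"translation": [-0.0015, 0.025, 0], "roll": 0.019}])

```text
clock: 17.6
eef_pos: [0.5047, 0.2888, 0.0783]
tcp_rot: [2.474, 1.93, 0.013]
contact_force: [0.2, 0.2, 0.1]
opening: 0.0123
```

```bash
python3 -c "
from h import *
crk();p=snap('top','top13.png');crk()
b=cv2.resize(p['frame'][180:370,170:450],None,fx=2.8,fy=2.8);cv2.imwrite('pics/top13z.png',b[:,:,::-1])"
```

```text
t 17.6 r 41.12 phi 77.04 yaw 75.91 z 0.0783 tilt [0.009 0.002] q6 0.709 Ft 0.1 Fr 0.2 Fz 0.1 Tz 0.27 op 0.0123
t 17.65 r 41.12 phi 75.9 yaw 75.53 z 0.0783 tilt [0.01  0.002] q6 0.715 Ft 1.5 Fr 1.4 Fz -0.6 Tz 0.11 op 0.0123
```

View pics/top13z.png

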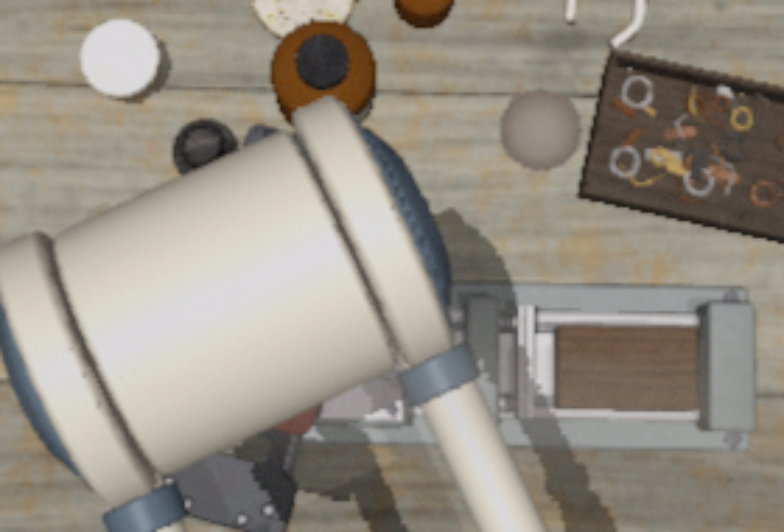

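step_arm(series=[{"translation": [-0.0015, 0.025, 0], "roll": 0.019}, {"translation": [-0.0015, 0.025, 0], "roll": 0.019}, {"translation": [-0.0015, 0.025, 0], "roll": 0.019}, {"translation": [-0.0015, 0.025, 0], "roll": 0.019}, {"translation": [-0.0015, 0.025, 0], "roll": 0.019}, {"translation": [-0.0015, 0.025, 0], "roll": 0.019}, {"translation": [-0.0015, 0.025, 0], "roll": 0.019}, {"translation": [-0.0015, 0.025, 0], "roll": 0.019}, {"translation": [-0.0015, 0.025, 0], "roll": 0.019}, {"translation": [-0.0015, 0.025, 0], "roll": 0.019}, {"translation": [-0.0015, 0.025, 0], "roll": 0.019}, {"translation": [-0.0015, 0.025, 0], "roll": 0.019}])

```text
clock: 18.85
eef_pos: [0.5367, 0.2453, 0.0783]
tcp_rot: [-3.129, 0.145, -0.012]
contact_force: [0.6, 2.0, -0.8]
opening: 0.0124
```

```bash
python3 -c "
from h import *
crk();st()"
```

```text
t 18.85 r 41.37 phi -4.67 yaw -5.32 z 0.0783 tilt [0.008 0.009] q6 2.032 Ft -2.0 Fr 0.5 Fz -0.8 Tz 0.16 op 0.0124
t 18.85 P [0.5367 0.2453 0.0783] yaw -5.32 tilt [ 0.0082  0.0087 -0.9999] q [0.368 0.074 1.504 0.005 1.552 2.032] F [ 0.6  2.  -0.8] op 0.0124
```

step_arm(series=[{"translation": [-0.0015, 0.025, 0], "roll": 0.019}, {"translation": [-0.0015, 0.025, 0], "roll": 0.019}, {"translation": [-0.0015, 0.025, 0], "roll": 0.019}, {"translation": [-0.001, 0.02, 0], "roll": 0.016}])

```text
clock: 19.25
eef_pos: [0.5312, 0.2277, 0.0783]
tcp_rot: [-3.012, 0.843, -0.01]
contact_force: [2.2, 1.7, -0.1]
opening: 0.0121
```

step_arm(hand=0.2, series=[{"translation": [0, 0, 0], "roll": 0}, {"translation": [0, 0, 0], "roll": 0}, {"translation": [0, 0, 0], "roll": 0}])

```text
clock: 19.55
eef_pos: [0.5311, 0.2271, 0.0788]
tcp_rot: [-3.017, 0.824, -0.011]
contact_force: [-0.1, -0.2, 0.4]
opening: 0.032
```

```bash
python3 -c "
from h import *
crk();st()"
```

```text
t 19.55 r 41.64 phi -31.18 yaw -30.55 z 0.0788 tilt [0.011 0.011] q6 2.445 Ft 0.2 Fr -0.0 Fz 0.4 Tz 0.01 op 0.032
t 19.55 P [0.5311 0.2271 0.0788] yaw -30.55 tilt [ 0.0106  0.0112 -0.9999] q [0.341 0.038 1.541 0.007 1.549 2.445] F [-0.1 -0.2  0.4] op 0.032
```

step_arm(series=[{"translation": [0, 0, -0.12], "roll": 0}, {"translation": [0, 0, -0.12], "roll": 0}, {"translation": [0, 0, 0], "roll": -0.0238}, {"translation": [0, 0, 0], "roll": -0.0238}, {"translation": [0, 0, 0], "roll": -0.0238}, {"translation": [0, 0, 0], "roll": -0.0238}, {"translation": [0, 0, 0], "roll": -0.0238}, {"translation": [0, 0, 0], "roll": -0.0238}, {"translation": [0, 0, 0], "roll": -0.0238}, {"translation": [0, 0, 0], "roll": -0.0238}, {"translation": [0, 0, 0], "roll": -0.0238}, {"translation": [0, 0, 0], "roll": -0.0238}])

```text
clock: 20.75
eef_pos: [0.5312, 0.2278, 0.1297]
tcp_rot: [-2.768, -1.475, -0.023]
contact_force: [0.4, 0.0, 0.4]
opening: 0.0356
```

step_arm(series=[{"translation": [0, 0, 0], "roll": -0.0238}, {"translation": [0, 0, 0], "roll": -0.0238}, {"translation": [0, 0, 0], "roll": -0.0238}, {"translation": [0, 0, 0], "roll": -0.0238}, {"translation": [0, 0, 0], "roll": -0.0238}, {"translation": [0, 0, 0], "roll": -0.0238}, {"translation": [0, 0, 0], "roll": -0.0238}, {"translation": [0, 0, 0], "roll": -0.0238}, {"translation": [0, 0, 0], "roll": -0.0238}, {"translation": [0, 0, 0], "roll": -0.0238}])

```text
clock: 21.75
eef_pos: [0.5317, 0.2288, 0.1304]
tcp_rot: [1.019, 2.964, 0.022]
contact_force: [1.2, -1.2, 0.2]
opening: 0.0352
```

```bash
python3 -c "
from h import *
s=snap('side','side14.png');st();crk()
X=cloud(s);m=(abs(X[:,0]-.5)<.06)&(abs(X[:,1]-.24)<.06)&(X[:,2]>.075)&(X[:,2]<.107);c=X[m];print(len(c),np.percentile(c,[2,50,98],axis=0))
b=cv2.resize(s['frame'][190:340,190:350],None,fx=4.5,fy=4);cv2.imwrite('pics/side14z.png',b[:,:,::-1]);st();g=AX+.042*np.array([np.cos(np.radians(-31)),np.sin(np.radians(-31))]);print(g)
to((g[0],g[1],.077),149)
"
```

```text
t 21.8 P [0.5317 0.2288 0.1303] yaw 142.48 tilt [ 0.0112  0.0106 -0.9999] q [ 0.344  0.022  1.466  0.006  1.64  -0.572] F [-0.1 -0.3  0.4] op 0.0353
t 21.8 r 41.26 phi -28.78 yaw 142.48 z 0.1303 tilt [0.011 0.011] q6 -0.572 Ft 0.3 Fr 0.1 Fz 0.4 Tz 0.03 op 0.0353
307 [[0.52023294 0.21542184 0.07563085]
 [0.53044563 0.22198858 0.09162426]
 [0.54111818 0.23048773 0.10440678]]
t 21.8 P [0.5317 0.2288 0.1303] yaw 142.48 tilt [ 0.0112  0.0106 -0.9999] q [ 0.344  0.022  1.466  0.006  1.64  -0.572] F [-0.1 -0.3  0.4] op 0.0353
[0.53150103 0.2270684 ]
row [-0.0041 -0.0116  0.2664] roll -0.01812
```

View pics/side14z.png

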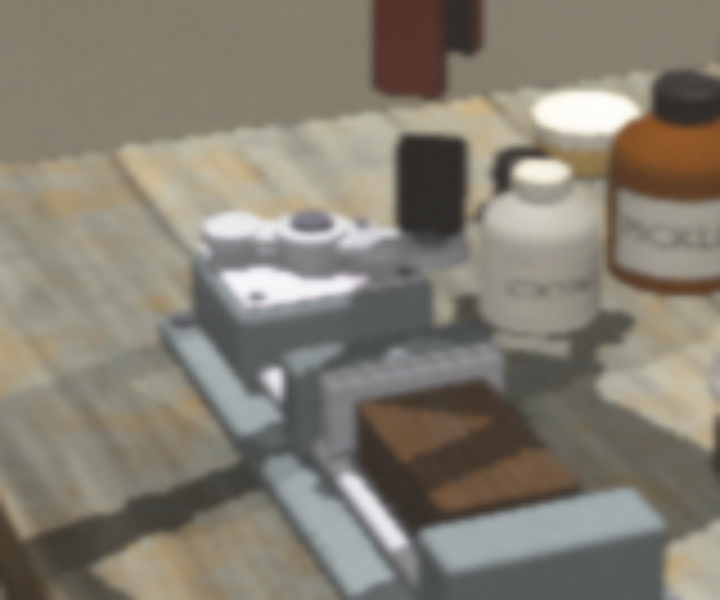

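step_arm(series=[{"translation": [-0.004, -0.011, 0.1], "roll": -0.018}, {"translation": [0, 0, 0.16], "roll": 0}])

```text
clock: 22.0
eef_pos: [0.5348, 0.2285, 0.0834]
tcp_rot: [0.828, 3.013, 0.03]
contact_force: [0.6, 0.6, 0.3]
opening: 0.0352
```

```bash
python3 -c "
from h import *
viewer.get_image('top');s=snap('side','side15.png');st();crk()
b=cv2.resize(s['frame'][190:340,190:350],None,fx=4.5,fy=4);cv2.imwrite('pics/side15z.png',b[:,:,::-1])
to((.5315,.227,.077),149)
"
```

```text
t 22.1 P [0.5312 0.2273 0.077 ] yaw 149.05 tilt [ 0.0099  0.0102 -0.9999] q [ 0.342  0.04   1.542  0.006  1.547 -0.689] F [-0.6  0.  -0.6] op 0.0352
t 22.1 r 41.62 phi -30.95 yaw 149.05 z 0.077 tilt [0.01 0.01] q6 -0.689 Ft 0.3 Fr -0.5 Fz -0.6 Tz 0.02 op 0.0352
row [-0.0021 -0.0005  0.0001] roll 0.00015
```

View pics/side15z.png

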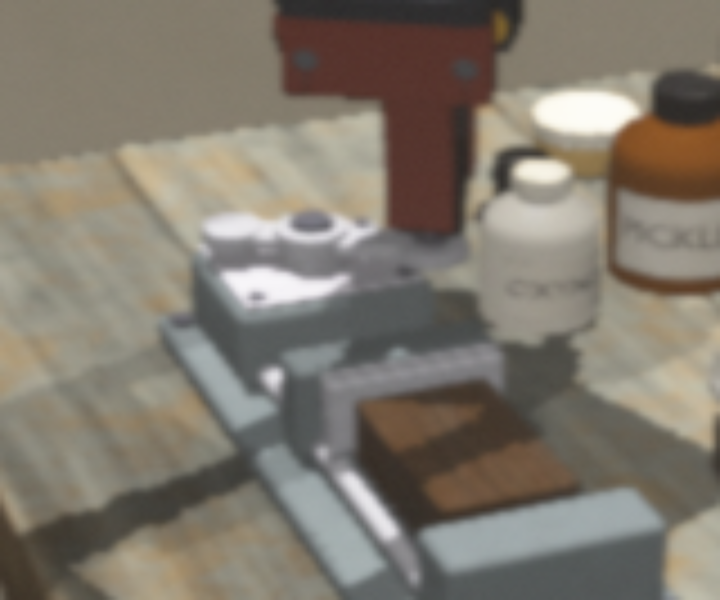

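step_arm(hand=1, series=[{"translation": [0, 0, 0], "roll": 0}, {"translation": [0, 0, 0], "roll": 0}, {"translation": [0, 0, 0], "roll": 0}, {"translation": [0, 0, 0], "roll": 0}])

```text
clock: 22.5
eef_pos: [0.5317, 0.2273, 0.08]
tcp_rot: [0.839, 3.019, 0.02]
contact_force: [-0.2, -0.8, -6.9]
opening: 0.012
```

```bash
python3 -c "
from h import *
crk();p=snap('top','top16.png')
b=cv2.resize(p['frame'][270:350,330:450],None,fx=6.6,fy=6.6,interpolation=cv2.INTER_CUBIC);cv2.imwrite('pics/top16z.png',b[:,:,::-1])
"
```

```text
t 22.5 r 42.06 phi -30.56 yaw 148.96 z 0.08 tilt [0.011 0.01 ] q6 -0.687 Ft 0.9 Fr 0.2 Fz -6.9 Tz 0.12 op 0.012
```

View pics/top16z.png

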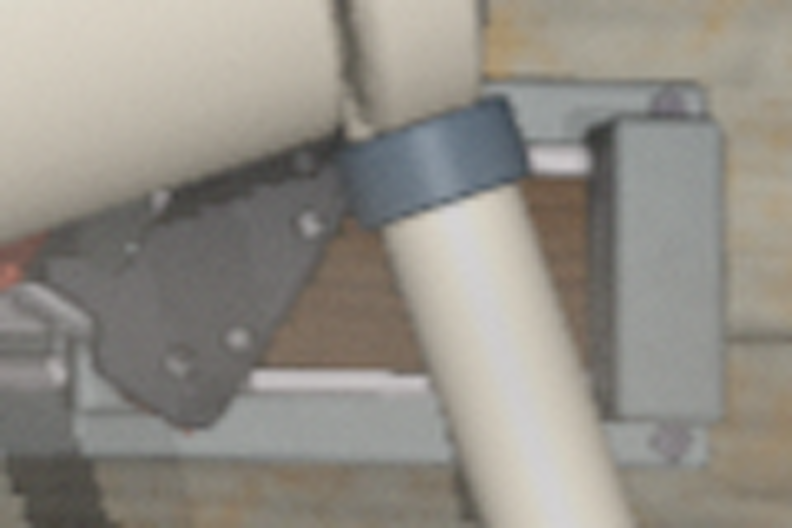

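step_arm(series=[{"translation": [0.001, -0.022, 0], "roll": 0.0167}, {"translation": [0.0015, -0.025, 0], "roll": 0.019}, {"translation": [0.0015, -0.025, 0], "roll": 0.019}, {"translation": [0.0015, -0.025, 0], "roll": 0.019}, {"translation": [0.0015, -0.025, 0], "roll": 0.019}, {"translation": [0.0015, -0.025, 0], "roll": 0.019}, {"translation": [0.0015, -0.025, 0], "roll": 0.019}, {"translation": [0.0015, -0.025, 0], "roll": 0.019}, {"translation": [0.0015, -0.025, 0], "roll": 0.019}, {"translation": [0.0015, -0.025, 0], "roll": 0.019}, {"translation": [0.0015, -0.025, 0], "roll": 0.019}, {"translation": [0.0015, -0.025, 0], "roll": 0.019}])

```text
clock: 23.75
eef_pos: [0.4786, 0.2104, 0.0801]
tcp_rot: [-2.654, -1.68, -0.024]
contact_force: [0.8, 0.3, -3.8]
opening: 0.0125
```

```bash
python3 -c "
from h import *
crk();s=snap('side','side17.png');crk()
b=cv2.resize(s['frame'][220:370,210:370],None,fx=4.5,fy=4);cv2.imwrite('pics/side17z.png',b[:,:,::-1])
"
```

```text
t 23.75 r 41.88 phi -113.81 yaw 64.66 z 0.0801 tilt [0.013 0.008] q6 0.789 Ft -0.6 Fr -0.6 Fz -3.8 Tz 0.19 op 0.0125
t 23.8 r 41.84 phi -114.96 yaw 64.33 z 0.0801 tilt [0.012 0.009] q6 0.795 Ft 1.9 Fr 0.4 Fz -3.8 Tz 0.09 op 0.0121
```

View pics/side17z.png

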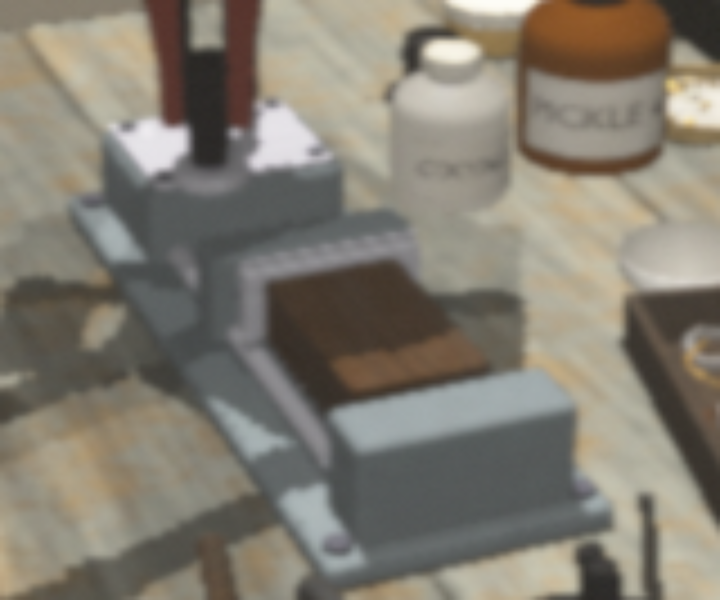

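step_arm(series=[{"translation": [0.001, -0.022, 0], "roll": 0.0167}, {"translation": [0.0015, -0.025, 0], "roll": 0.019}, {"translation": [0.0015, -0.025, 0], "roll": 0.019}, {"translation": [0.0015, -0.025, 0], "roll": 0.019}, {"translation": [0.0015, -0.025, 0], "roll": 0.019}, {"translation": [0.0015, -0.025, 0], "roll": 0.019}, {"translation": [0.0015, -0.025, 0], "roll": 0.019}, {"translation": [0.0015, -0.025, 0], "roll": 0.019}, {"translation": [0.0015, -0.025, 0], "roll": 0.019}, {"translation": [0.0015, -0.025, 0], "roll": 0.019}])

```text
clock: 24.8
eef_pos: [0.4539, 0.2508, 0.0801]
tcp_rot: [-3.133, 0.12, -0.018]
contact_force: [0.5, -0.5, -3.6]
opening: 0.0121
```

```bash
python3 -c "
from h import *
crk();s=snap('side','side18.png');crk();p=snap('top','top18.png')
b=cv2.resize(s['frame'][220:370,210:370],None,fx=4.5,fy=4);cv2.imwrite('pics/side18z.png',b[:,:,::-1])
b=cv2.resize(p['frame'][270:350,330:450],None,fx=6.6,fy=6.6,interpolation=cv2.INTER_CUBIC);cv2.imwrite('pics/top18z.png',b[:,:,::-1])
"
```

```text
t 24.8 r 41.69 phi 177.08 yaw -4.38 z 0.0801 tilt [0.011 0.006] q6 2.086 Ft -0.4 Fr -0.5 Fz -3.6 Tz 0.21 op 0.0121
t 24.85 r 41.7 phi 175.99 yaw -4.71 z 0.0801 tilt [0.012 0.007] q6 2.093 Ft 1.3 Fr 0.5 Fz -3.3 Tz 0.14 op 0.0122
```

View pics/side18z.png

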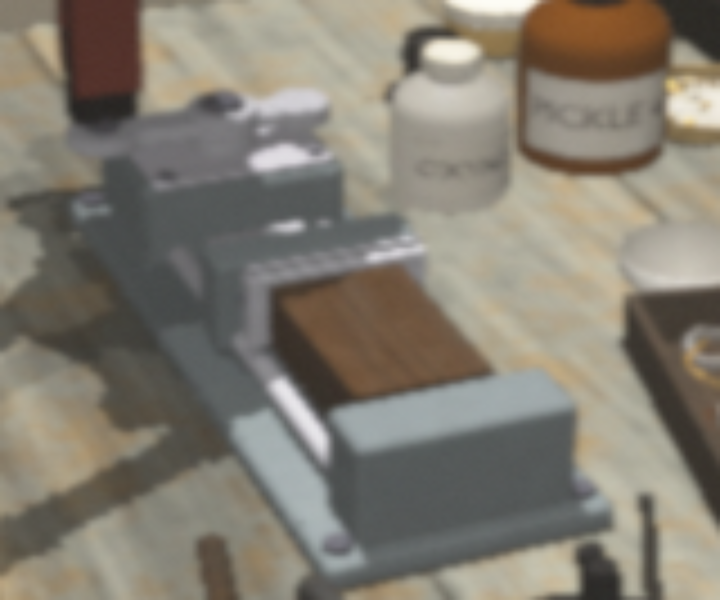

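View pics/top18z.png

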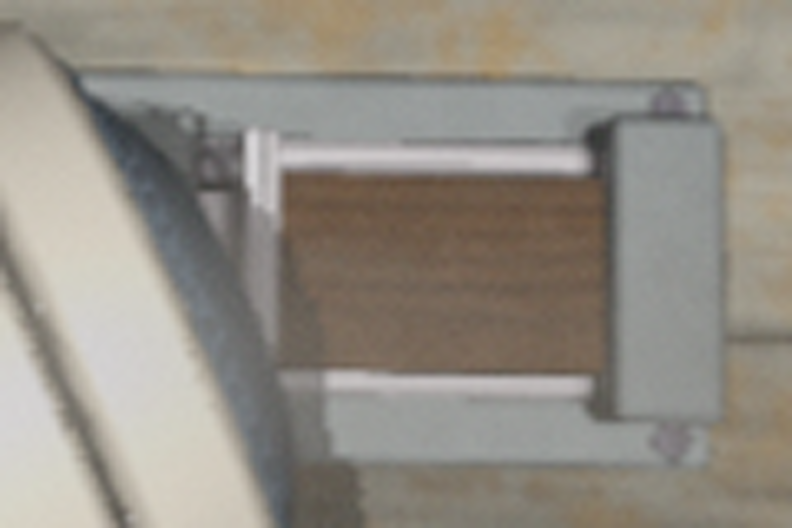

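step_arm(series=[{"translation": [0.001, -0.022, 0], "roll": 0.0167}, {"translation": [0.0015, -0.023, 0], "roll": 0.018}, {"translation": [0.0015, -0.023, 0], "roll": 0.018}])

```text
clock: 25.2
eef_pos: [0.4566, 0.2639, 0.0801]
tcp_rot: [-3.073, 0.619, -0.014]
contact_force: [-0.4, 0.7, -3.8]
opening: 0.012
```

```bash
python3 -c "
from h import *
crk();p=snap('top','top19.png');crk()
b=cv2.resize(p['frame'][270:350,330:450],None,fx=6.6,fy=6.6,interpolation=cv2.INTER_CUBIC);cv2.imwrite('pics/top19z.png',b[:,:,::-1])
"
```

```text
t 25.2 r 41.72 phi 158.66 yaw -22.79 z 0.0801 tilt [0.01  0.005] q6 2.428 Ft 0.6 Fr 0.6 Fz -3.8 Tz 0.25 op 0.012
t 25.25 r 41.72 phi 157.66 yaw -23.11 z 0.0801 tilt [0.01  0.006] q6 2.434 Ft 2.0 Fr 1.2 Fz -2.4 Tz 0.18 op 0.012
```

View pics/top19z.png

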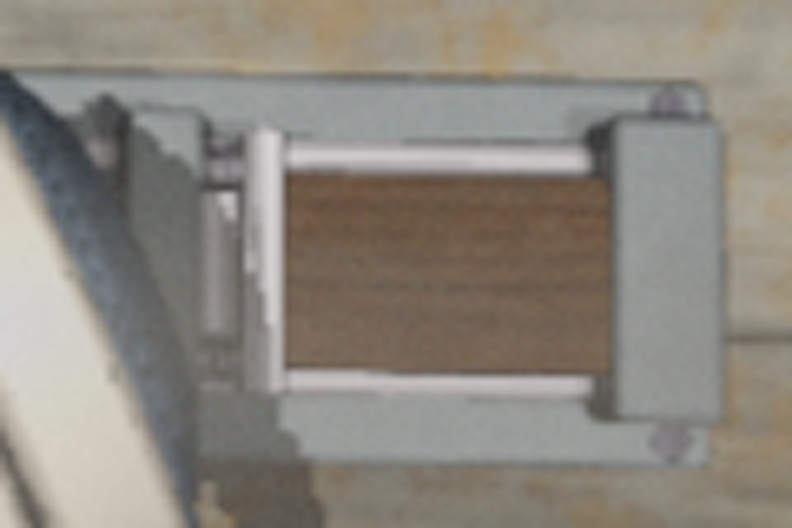

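step_arm(hand=0.2, series=[{"translation": [0, 0, 0], "roll": 0}, {"translation": [0, 0, 0], "roll": 0}, {"translation": [0, 0, 0], "roll": 0}, {"translation": [0, 0, -0.12], "roll": 0}, {"translation": [0, 0, -0.12], "roll": 0}, {"translation": [0, 0, 0], "roll": -0.0238}, {"translation": [0, 0, 0], "roll": -0.0238}, {"translation": [0, 0, 0], "roll": -0.0238}, {"translation": [0, 0, 0], "roll": -0.0238}, {"translation": [0, 0, 0], "roll": -0.0238}, {"translation": [0, 0, 0], "roll": -0.0238}, {"translation": [0, 0, 0], "roll": -0.0238}])

```text
clock: 26.45
eef_pos: [0.4601, 0.2627, 0.1381]
tcp_rot: [-2.964, -1.032, -0.041]
contact_force: [0.2, 0.0, 0.7]
opening: 0.0354
```

step_arm(series=[{"translation": [0, 0, 0], "roll": -0.0238}, {"translation": [0, 0, 0], "roll": -0.0238}, {"translation": [0, 0, 0], "roll": -0.0238}, {"translation": [0, 0, 0], "roll": -0.0238}, {"translation": [0, 0, 0], "roll": -0.0238}, {"translation": [0, 0, 0], "roll": -0.0238}, {"translation": [0, 0, 0], "roll": -0.0238}, {"translation": [0, 0, 0], "roll": -0.0238}, {"translation": [0, 0, 0], "roll": -0.0238}, {"translation": [0, 0, 0], "roll": -0.0238}, {"translation": [0, 0, 0], "roll": -0.0238}, {"translation": [0, 0, 0], "roll": -0.0238}])

```text
clock: 27.65
eef_pos: [0.4633, 0.2606, 0.1457]
tcp_rot: [1.026, 2.938, 0.041]
contact_force: [0.4, 0.5, -0.1]
opening: 0.0352
```

```bash
python3 -c "
from h import *
viewer.get_image('side');p=snap('top','top20.png');st()
b=cv2.resize(p['frame'][270:350,330:450],None,fx=6.6,fy=6.6,interpolation=cv2.INTER_CUBIC);cv2.imwrite('pics/top20z.png',b[:,:,::-1])
s=snap('side','side20.png');b=cv2.resize(s['frame'][190:340,190:350],None,fx=4.5,fy=4);cv2.imwrite('pics/side20z.png',b[:,:,::-1])
X=cloud(s);m=(abs(X[:,0]-.48)<.06)&(abs(X[:,1]-.26)<.05)&(X[:,2]>.075)&(X[:,2]<.107);c=X[m];print(len(c),np.percentile(c,[2,50,98],axis=0))
a=np.radians(157.7);g=AX+.042*np.array([np.cos(a),np.sin(a)]);print(g)
st();to((g[0],g[1],.077),157.7)
"
```

```text
t 27.75 P [0.4633 0.2606 0.1457] yaw 141.18 tilt [ 0.036   0.0155 -0.9992] q [ 0.45  -0.132  1.587 -0.002  1.647 -0.444] F [ 0.4 -0.  -0.2] op 0.0356
308 [[0.44556352 0.25384942 0.07552034]
 [0.45605429 0.25924203 0.09163158]
 [0.46789226 0.26672319 0.1045613 ]]
[0.45664119 0.26463716]
t 27.8 P [0.4632 0.2607 0.1456] yaw 140.9 tilt [ 0.0358  0.0154 -0.9992] q [ 0.45  -0.132  1.587 -0.002  1.647 -0.439] F [-0.2 -0.2  0.4] op 0.0352
row [ 0.0443 -0.0172  0.3418] roll -0.04667
```

View pics/side20z.png

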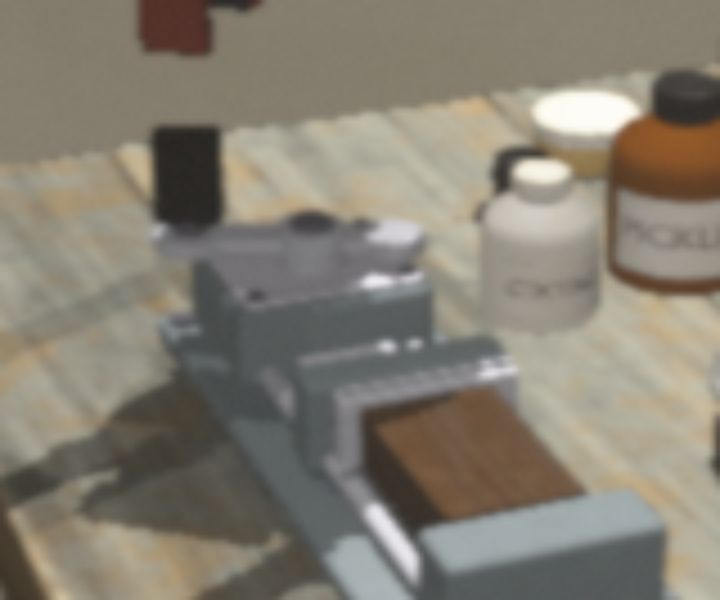

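View pics/top20z.png

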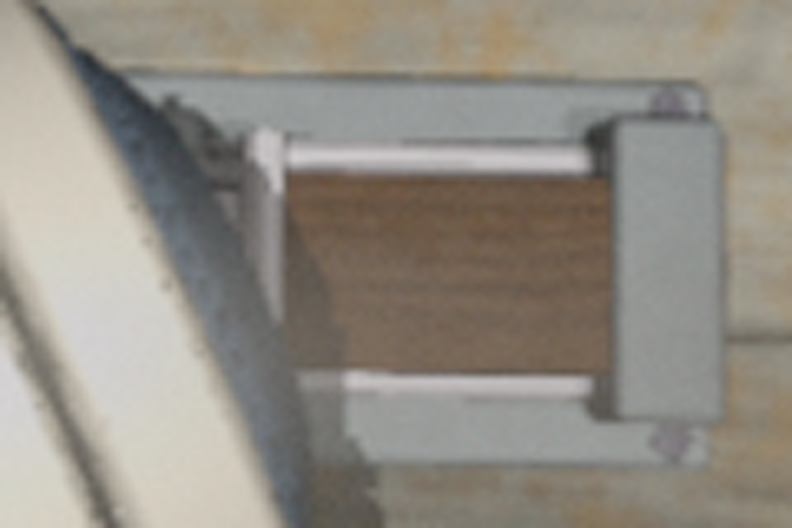

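step_arm(series=[{"translation": [0.02, -0.005, 0], "roll": -0.0236}, {"translation": [0.02, -0.012, 0.05], "roll": -0.0236}, {"translation": [0.004, -0.004, 0.12], "roll": 0}])

```text
clock: 28.1
eef_pos: [0.4571, 0.2632, 0.1154]
tcp_rot: [0.593, 3.045, 0.042]
contact_force: [-0.2, -0.1, -0.4]
opening: 0.035
```

```bash
python3 -c "
from h import *
viewer.get_image('side');viewer.get_image('side');st()"
```

```text
t 28.2 P [0.4547 0.2619 0.1102] yaw 157.73 tilt [ 0.035   0.0148 -0.9993] q [ 0.459 -0.141  1.658 -0.002  1.587 -0.723] F [ 0.1 -0.8 -0.3] op 0.0351
```

step_arm(series=[{"translation": [0, 0, 0], "roll": 0}])

```text
clock: 28.3
eef_pos: [0.4547, 0.2618, 0.1107]
tcp_rot: [0.604, 3.051, 0.033]
contact_force: [-0.7, -0.5, 0.3]
opening: 0.035
```

```bash
python3 -c "
from h import *
st();to((.4566,.2646,.077),157.7)"
```

```text
t 28.3 P [0.4547 0.2618 0.1107] yaw 157.59 tilt [ 0.0349  0.0147 -0.9993] q [ 0.459 -0.141  1.658 -0.002  1.588 -0.721] F [-0.7 -0.5  0.3] op 0.035
row [0.0012 0.012  0.1688] roll -0.00032
```

step_arm(series=[{"translation": [0.001, 0.012, 0.17], "roll": 0}])

```text
clock: 28.4
eef_pos: [0.4596, 0.2659, 0.0824]
tcp_rot: [0.606, 3.042, 0.042]
contact_force: [1.0, 0.5, -0.4]
opening: 0.0351
```

```bash
python3 -c "
from h import *
viewer.get_image('top');s=snap('side','side21.png');crk();st()
b=cv2.resize(s['frame'][190:340,190:350],None,fx=4.5,fy=4);cv2.imwrite('pics/side21z.png',b[:,:,::-1])
to((.4566,.2646,.077),157.7)"
```

```text
t 28.5 r 43.19 phi 159.44 yaw 157.51 z 0.0737 tilt [0.03  0.012] q6 -0.716 Ft -0.4 Fr 0.8 Fz -2.0 Tz -0.01 op 0.0352
t 28.5 P [0.4551 0.2639 0.0737] yaw 157.51 tilt [ 0.0297  0.0122 -0.9995] q [ 0.462 -0.117  1.701 -0.002  1.525 -0.716] F [-0.9 -0.1 -2. ] op 0.0352
row [-0.0061  0.0067 -0.0163] roll -0.00052
```

View pics/side21z.png

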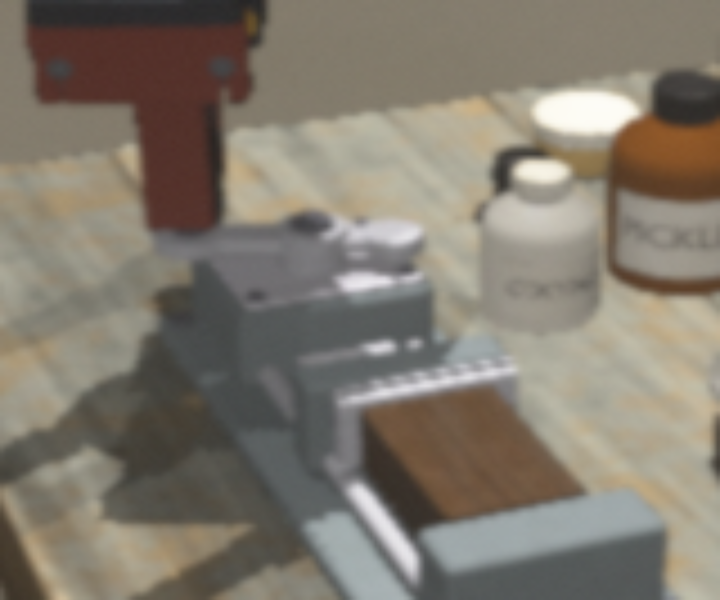

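step_arm(hand=1, series=[{"translation": [-0.003, 0.004, -0.008], "roll": 0}, {"translation": [0, 0, 0], "roll": 0}, {"translation": [0, 0, 0], "roll": 0}, {"translation": [0, 0, 0], "roll": 0}])

```text
clock: 28.9
eef_pos: [0.4571, 0.2647, 0.0798]
tcp_rot: [0.61, 3.052, 0.03]
contact_force: [1.2, 1.0, -7.3]
opening: 0.012
```

```bash
python3 -c "
from h import *
crk()"
```

```text
t 28.9 r 41.57 phi 157.4 yaw 157.39 z 0.0798 tilt [0.033 0.013] q6 -0.714 Ft 1.4 Fr -0.7 Fz -7.3 Tz 0.0 op 0.012
```

Gripped at 157.4°. I'll wind about 45° first, then measure the gap.

step_arm(series=[{"translation": [-0.001, 0.022, 0], "roll": 0.0167}, {"translation": [-0.0015, 0.024, 0], "roll": 0.0182}, {"translation": [-0.0015, 0.024, 0], "roll": 0.0182}, {"translation": [-0.0015, 0.024, 0], "roll": 0.0182}, {"translation": [-0.0015, 0.024, 0], "roll": 0.0182}, {"translation": [-0.0015, 0.024, 0], "roll": 0.0182}, {"translation": [-0.0015, 0.024, 0], "roll": 0.0182}])

```text
clock: 29.6
eef_pos: [0.4792, 0.2874, 0.0799]
tcp_rot: [1.779, 2.568, 0.039]
contact_force: [0.5, 0.5, -3.1]
opening: 0.0126
```

```bash
python3 -c "
from h import *
crk();p=snap('top','top22.png');crk()
b=cv2.resize(p['frame'][270:350,330:450],None,fx=6.6,fy=6.6,interpolation=cv2.INTER_CUBIC);cv2.imwrite('pics/top22z.png',b[:,:,::-1])
"
```

```text
t 29.6 r 42.0 phi 112.88 yaw 110.59 z 0.0799 tilt [0.029 0.01 ] q6 0.123 Ft 0.7 Fr 0.2 Fz -3.1 Tz 0.34 op 0.0126
t 29.65 r 42.03 phi 111.85 yaw 110.25 z 0.0799 tilt [0.029 0.011] q6 0.128 Ft 2.2 Fr 1.4 Fz -4.1 Tz 0.24 op 0.0128
```

View pics/top22z.png

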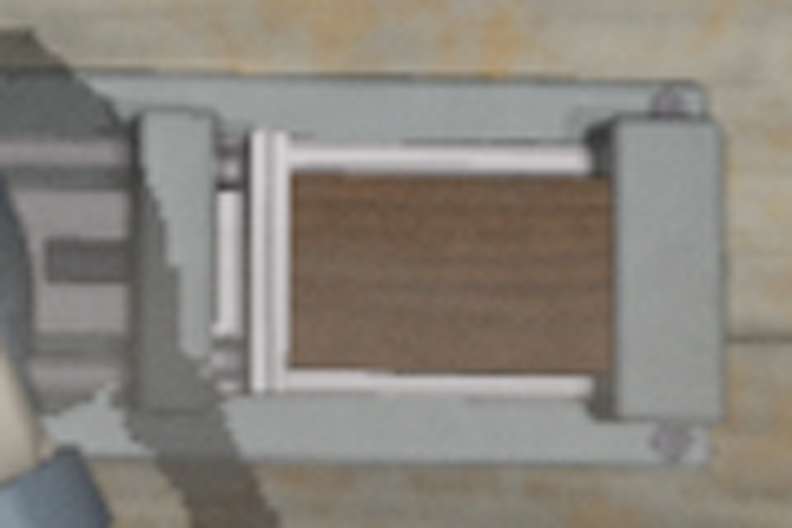

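```bash
cat >> h.py <<'E'
def prof(fn,r0,r1,c0=345,c1=380):
    g=cv2.cvtColor(cv2.imread(fn),cv2.COLOR_BGR2GRAY).astype(float);return g[r0:r1,c0:c1].mean(0)
E
python3 -c "
from h import *
for fn in ['top2','top18','top19','top22']:
  for r in [(290,293),(300,306),(312,318)]:
    print(fn,r,prof('pics/'+fn+'.png',*r,*( (326,362) if fn=='top2' else (355,380))).astype(int))
"
```

```text
top2 (290, 293) [174 166 133 108 147 159 162 160 158 158 158 158 157 146 113  91  98 102
 116 121 108 104 181 212 206 206 198 153 146 167 167 166 164 163 163 160]
top2 (300, 306) [200 183 141 121 152 162 163 162 162 160 160 159 157 147 123 128 187 212
 204 194 162 130 167 198 196 198 188 147 186 211 211 211 211 211 211 211]
top2 (312, 318) [136 140 146 151 150 150 150 154 159 162 160 158 158 149 135 139 187 210
 203 194 163 144 170 187 205 210 182 142 187 210 210 210 209 209 210 210]
top18 (290, 293) [ 97  99  99  98  91  86 102 116 112 113 106  99 180 209 177 175 188 161
 156 156 158 155 160 163 163]
top18 (300, 306) [ 95  93  89  84  84  93 111 130 127 109  95  93 116 147 150 156 161 129
  96  94  93  93  92  91  91]
top18 (312, 318) [176 152 134 125 118 118 113 108 106 102 101 103 112 129 137 141 132 106
  94  94  97  98 100 102 105]
top19 (290, 293) [155 154 153 152 143 109  82 104 118 112 105  98 134 164 190 206 205 173
 138 158 158 157 160 163 163]
top19 (300, 306) [104 106 105 104 100 111 131 139 138 149 144 107 142 154 175 202 206 170
  94  94  94  91  90  90  89]
top19 (312, 318) [111 113 113 113 110 118 135 144 133 123 114 101 121 126 142 186 203 170
 102 101 101 102 100 101 101]
top22 (290, 293) [156 155 155 155 154 153 143 111 100 115 120 109  88 178 204 174 182 203
 183 158 159 159 161 164 164]
top22 (300, 306) [149 157 156 155 153 152 141 125 180 200 179 139  90 178 199 165 182 205
 168  93  91  93  92  90  89]
top22 (312, 318) [112 112 138 154 153 149 139 128 178 198 179 142 104 176 196 162 179 199
 161  98 100  98  99 100 100]
```

```bash
python3 -c "
from h import *
p=viewer.get_image('top')
for n,a,b,c in [('0deg',339.65,347.5,352.9),('447.6',359.75,366.9,372.2),('493.5',361.5,367.58,373.2)]:
  ya=atz(p,(a,291.5),.050)[1];yb=atz(p,(b,291.5),.054)[1];yc=atz(p,(c,303),.054)[1];print(n,'carr',ya.round(4),'plate back',yb.round(4),'gap',(ya-yb).round(4),'front',yc.round(4))
crk()
"
```

```text
0deg carr 0.1843 plate back 0.1728 gap 0.0115 front 0.1645
447.6 carr 0.154 plate back 0.1436 gap 0.0104 front 0.1355
493.5 carr 0.1513 plate back 0.1426 gap 0.0087 front 0.134
t 29.7 r 41.99 phi 111.87 yaw 110.79 z 0.0799 tilt [0.03  0.011] q6 0.119 Ft 4.6 Fr 1.0 Fz -5.7 Tz 0.17 op 0.0124
```

step_arm(series=[{"translation": [-0.001, 0.022, 0], "roll": 0.0167}, {"translation": [-0.0015, 0.024, 0], "roll": 0.0182}, {"translation": [-0.0015, 0.024, 0], "roll": 0.0182}, {"translation": [-0.0015, 0.024, 0], "roll": 0.0182}, {"translation": [-0.0015, 0.024, 0], "roll": 0.0182}])

```text
clock: 30.2
eef_pos: [0.5003, 0.2906, 0.08]
tcp_rot: [2.425, 1.988, 0.041]
contact_force: [-0.5, 2.1, -3.3]
opening: 0.0135
```

```bash
python3 -c "
from h import *
crk();p=snap('top','top23.png');crk()
b=cv2.resize(p['frame'][270:350,330:450],None,fx=6.6,fy=6.6,interpolation=cv2.INTER_CUBIC);cv2.imwrite('pics/top23z.png',b[:,:,::-1])
for r in [(290,293),(300,306),(312,318)]: print(prof('pics/top23.png',*r,355,380).astype(int))
"
```

```text
t 30.2 r 42.2 phi 83.52 yaw 78.69 z 0.08 tilt [0.024 0.012] q6 0.665 Ft -0.7 Fr 2.1 Fz -3.3 Tz 0.37 op 0.0135
t 30.25 r 42.18 phi 82.52 yaw 78.34 z 0.08 tilt [0.025 0.012] q6 0.671 Ft 0.9 Fr 3.1 Fz -3.9 Tz 0.29 op 0.0132
[157 158 156 155 155 155 154 146 114 101 113 108  88 178 199 173 189 205
 185 159 159 158 162 165 167]
[149 159 158 157 155 154 153 143 120 163 180 140  90 178 204 172 183 206
 170  92  94  92  92  91  90]
[113 111 112 113 123 129 142 143 123 163 180 142 104 176 195 161 179 199
 164  99  99 100 101 100 100]
```

View pics/top23z.png

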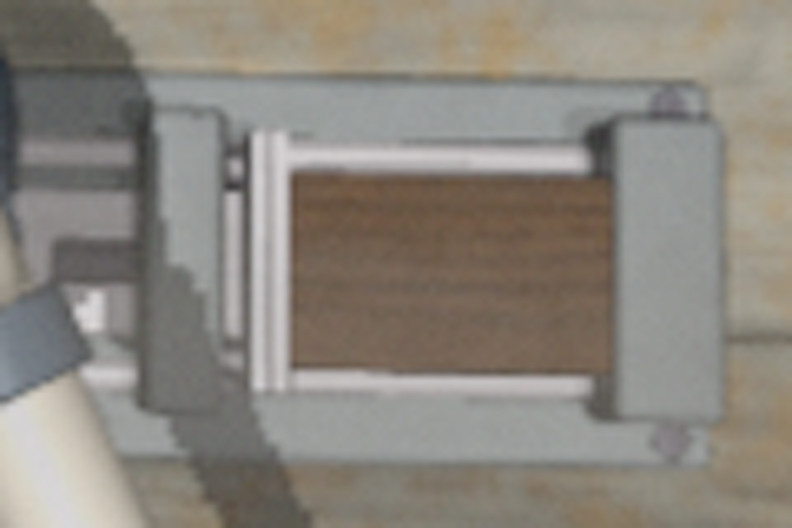

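step_arm(series=[{"translation": [-0.001, 0.027, 0], "roll": 0.01}])

```text
clock: 30.35
eef_pos: [0.5049, 0.2898, 0.0799]
tcp_rot: [2.49, 1.91, 0.04]
contact_force: [-3.9, 2.5, -1.0]
opening: 0.0127
```

```bash
python3 -c "
from h import *
crk();viewer.get_image('top');p=snap('top','top24.png');crk()
for r in [(290,293),(300,306),(312,318)]: print(prof('pics/top24.png',*r,355,380).astype(int))
"
```

```text
t 30.35 r 42.2 phi 77.2 yaw 74.99 z 0.0799 tilt [0.022 0.013] q6 0.724 Ft -4.4 Fr 1.5 Fz -1.0 Tz 0.16 op 0.0127
t 30.45 r 42.19 phi 75.91 yaw 74.95 z 0.08 tilt [0.023 0.013] q6 0.724 Ft -1.3 Fr 2.2 Fz -2.9 Tz 0.19 op 0.0122
[100 135 156 156 155 155 154 148 130 117 121 110  86 178 199 173 189 206
 186 159 159 158 161 164 164]
[123 135 149 158 156 155 153 147 133 166 181 141  91 178 204 171 183 207
 170  92  94  93  92  91  90]
[112 111 111 112 112 114 116 130 132 164 179 142 104 176 195 162 179 200
 164 100 100 100 100 100 102]
```

step_arm(hand=0.2, series=[{"translation": [0, 0, 0], "roll": 0}, {"translation": [0, 0, 0], "roll": 0}, {"translation": [0, 0, 0], "roll": 0}, {"translation": [0, 0, -0.1], "roll": 0}, {"translation": [0, 0, -0.2], "roll": 0}, {"translation": [0, 0, -0.2], "roll": 0}])

```text
clock: 31.05
eef_pos: [0.5013, 0.2856, 0.1778]
tcp_rot: [2.478, 1.922, 0.027]
contact_force: [0.5, -0.2, 0.4]
opening: 0.0354
```

```bash
python3 -c "
from h import *
st();to((.30,.29,.2),74.9)
"
```

```text
t 31.05 P [0.5013 0.2856 0.1778] yaw 75.6 tilt [ 0.0171  0.0061 -0.9998] q [ 0.46   0.008  1.396 -0.002  1.72   0.711] F [ 0.5 -0.2  0.4] op 0.0354
row [-0.2281 -0.9786 -0.1279] roll 0.00194
```

step_arm(series=[{"translation": [0.15, -0.16, -0.03], "roll": 0}, {"translation": [0.15, -0.16, -0.03], "roll": 0}, {"translation": [0.15, -0.16, 0], "roll": 0}, {"translation": [0.15, -0.16, 0], "roll": 0}, {"translation": [0, 0, 0], "roll": 0}])

```text
clock: 31.55
eef_pos: [0.4085, 0.4379, 0.2022]
tcp_rot: [2.476, 1.919, 0.059]
contact_force: [0.3, 0.1, 0.6]
opening: 0.0354
```

```bash
python3 -c "
from h import *
st();p=snap('top','top25.png')
b=cv2.resize(p['frame'][150:370,170:460],None,fx=2.7,fy=2.7,interpolation=cv2.INTER_CUBIC);cv2.imwrite('pics/top25z.png',b[:,:,::-1])
X=cloud(p);m=(abs(X[:,0]-.5)<.06)&(abs(X[:,1]-.26)<.06)&(X[:,2]>.085)&(X[:,2]<.112);c=X[m];print(len(c),c.mean(0));print(cv2.minAreaRect(c[:,:2].astype(np.float32)))
for r in [(290,293),(300,306),(312,318),(327,330)]: print(prof('pics/top25.png',*r,355,380).astype(int))
m=viewer.masks_of('bench_block',p)[0]['region'];c=cloud(p,m);c=c[c[:,2]>.04];print(np.median(c[:,2]),cv2.minAreaRect(c[:,:2].astype(np.float32)))
for t,z in {'loupe_mid':.016,'pot_mid':.0125}.items(): print(t,[(np.round(atz(p,a['position'],z),4),round(a['conf'],2)) for a in viewer.mark_of(t,p)[:1]])
print([np.round(a['position'],1) for t in ('pliers_half_mid','dish_mid') for a in viewer.mark_of(t,p)[:1]])
s=snap('side','side25.png');b=cv2.resize(s['frame'][200:370,200:400],None,fx=3.8,fy=3.5);cv2.imwrite('pics/side25z.png',b[:,:,::-1])
"
```

```text
t 31.55 P [0.4085 0.4379 0.2022] yaw 75.57 tilt [ 0.0353  0.016  -0.9992] q [ 0.771  0.051  1.309 -0.013  1.745  1.021] F [0.3 0.1 0.6] op 0.0354
147 [0.50438405 0.28950817 0.10376092]
((0.5046308040618896, 0.2897149622440338), (0.02397778630256653, 0.012158941477537155), 77.26477813720703)
[167 164 164 163 162 163 160 155 137 123 127 116  94 185 206 179 196 212
 191 165 167 165 168 171 171]
[166 166 165 165 163 162 160 153 139 174 188 148  97 186 210 178 189 213
 177  98 100  99  97  97  96]
[166 165 165 164 163 161 159 154 138 171 187 150 112 184 202 169 187 207
 171 106 107 108 108 108 108]
[167 167 165 164 163 160 160 154 132 139 145 125 114 171 194 165 173 193
 169 168 183 182 182 182 182]
0.05107394783687563 ((0.4933013916015625, 0.09760266542434692), (0.045078158378601074, 0.07300101965665817), 0.4784955680370331)
loupe_mid [(array([0.6136, 0.3362, 0.016 ]), 0.57)]
pot_mid [(array([0.6587, 0.3875, 0.0125]), 0.73)]
[array([390.7, 170.3]), array([279.7, 177. ])]
```

View pics/top25z.png

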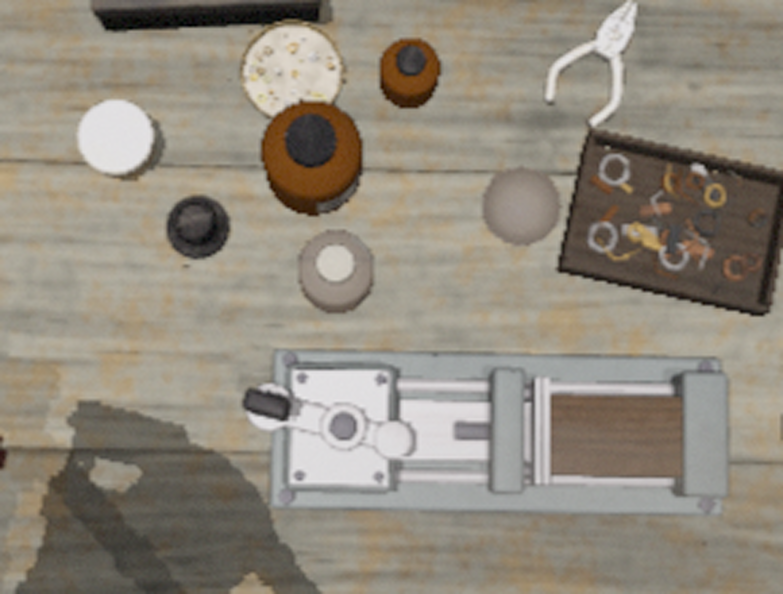

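View pics/side25z.png

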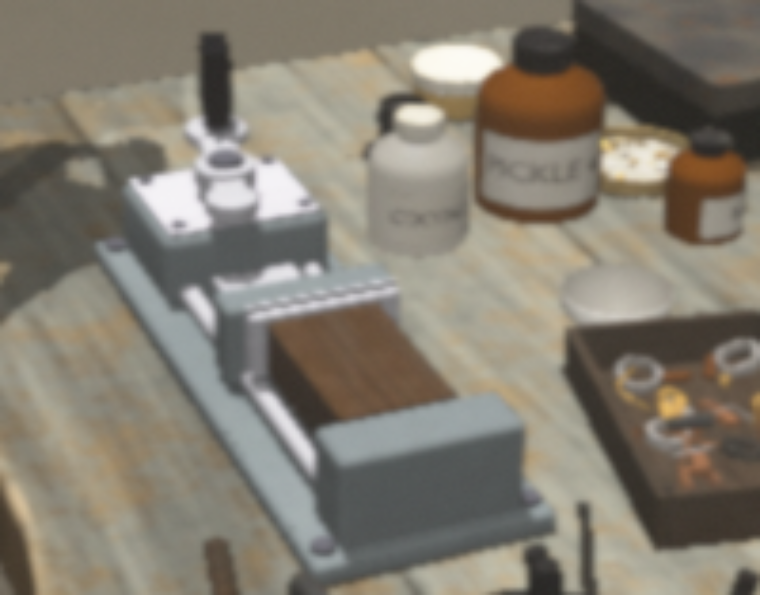

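```bash
python3 -c "
from h import *
st();print(robot.job_done());st()
"
```

```text
t 31.9 P [0.4123 0.4331 0.2015] yaw 75.09 tilt [ 0.0356  0.0134 -0.9993] q [ 0.762  0.05   1.311 -0.015  1.745  1.019] F [0.6 0.2 0.1] op 0.0352
the job is handed in; nothing more can be done
None
the job is handed in; nothing more can be done
```

The block is clamped lengthwise on the vice bed and the job is handed in at 31.9 s. I laid it on the bed, then wound the crank clockwise about 528° in three grasps. Then I let go and moved the arm clear.

Last checks from the camera pictures:
- **Jaw plate:** it is pushed back about 5 mm. The carriage-to-plate gap went from about 11.5 mm to about 6.3 mm in the picture, a change of 5.2 mm. The crank angle gives about 5.0 mm. Both carry roughly 0.5 mm of error.
- **Block:** it lies flat, with its top at about 51 mm where 50 mm is expected. It is within about 1° of square and rests against the fixed jaw.
- **Off-centre:** it sits about 1.5 mm to one side of the bed's centre line. I left that rather than loosen the clamp.
- **Other things:** the loupe, pot, pliers and dish show no movement beyond measuring noise.

One check disagreed: the wrist force readings on the crank were too small and noisy to show the rise as the springs pushed in. The half-way point therefore rests on the pictures and the crank angle alone.

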